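# Stand a cast bracket on its stepped stand and feel that it does not rock

## Robot

A 6-joint arm with a two-finger parallel gripper is mounted at the origin on a cart in front of the work surface, level with it; the furniture and walls round the work are solid. World frame = base frame: x ahead of the robot, y to its left, z up, the work surface at z = 0. Lengths are in mm, angles in rad, forces in N, time in s.
With the tool pointing down it reaches from about 350 to 775 mm from the base axis. Payload 7.3 kg.
Tool frame: the origin (TCP) lies on the centre line of the jaws, within the pads' length; the fingertips stand 22 mm ahead of it and the grasp point (between the pads) lies 3 mm ahead of it; x points along the fingers, z is the direction in which the jaws open and shut, and the axes are right-handed (so a half turn about x gives the same grasp; the last joint's range is limited). The gripper opens to 92 mm and grips with 3 to 60 N. Pads are 19 mm wide; open, the fingers measure 130 mm over their backs; the gripper's body (75 mm by 190 mm) begins 47 mm behind the grasp point.
Start: joints at [-1.268, 0.342, 1.524, -0, 1.275, -0.146], TCP at [227.813, -473.016, 248.741] pointing down, gripper open.
Joint ranges: [-2.53, 2.53], [-0.77, 2.02], [0.04, 2.7], [-1, 4.14], [0.28, 2.66], [-3.11, 3.11]. Speed limits (rad/s): [2.57, 2.57, 3.14, 3.14, 3.14, 3.14].

## Interface

Orientations are given as [roll, pitch, yaw] about the fixed x, y, z axes, in that order (R = Rz(yaw) Ry(pitch) Rx(roll)).
In Python, from plant import readout, imaging, bot gives the robot as it stands.
- The arm moves only by the tool arm_command, never from a script. Its argument "plan" is a list of rows, each an object of numbers: "tx", "ty", "tz": the shift along the tool's x, y, z in cm; "wx", "wy", "wz": the turn, a rotation vector about the tool's x, y, z in rad; "jaw": the opening, from -1 (shut) to 1 (fully open). In form: [{"tx": .., "ty": .., "tz": .., "wx": .., "wy": .., "wz": .., "jaw": ..}, ...]. A call has 1 to 20 rows; each row shifts and turns the commanded pose from where the row before left it, along the tool's axes as they then stand; what a row does not reach is not made up. A row lasts 1/10 s, in which the tool goes at most 50 mm and 8.59 degrees, less where a joint would pass 70% of its speed; a pose out of reach is approached as far as the arm can. A call with a gripper value outside its range is refused whole. The fingers move at their own pace and stop on an object; the grip force is fixed at half the most. Time passes only in rows, so rows that do not move let the fingers close. It gives the time, the measured TCP pose, the force and the opening at its end, in the units of the state.
- readout.get_obs(): the state, without advancing time (a new reading comes with each control period).
- imaging.capture(name): name is "scene" or "top" or "wrist"; returns the picture (384x512x3 uint8, blue, green, red); there is no depth.
- imaging.get_calibration(name): a dict with "fx", "fy", "cx", "cy" (pixels), "dist" ([k1, k2, p1, p2, k3] as OpenCV has them; the pictures are not rectified), "position" and "rotation" of the camera in the world; the wrist camera has in their place "mount" (4x4, takes a point from camera to tool coordinates, whose origin is the TCP and whose axes are the tool frame's). Camera axes: x right, y up, looking along -z (the intrinsics and any distortion apply to the point x, -y, -z); pixel columns grow to the right and rows downward; lengths in mm; the calibration is good to about 2 mm. A picture is of the moment at which its call begins: read the wrist's pose just before it. get_calibration takes no time and is no camera call.
- bot.close_job(): hands the job in, once; it reports no verdict.
The state is a dict: "time": time; "joint_positions": joint angles; "dq": joint speeds; "tau": joint torques, N m; "tool_pos": TCP position; "tcp_rot": TCP orientation; "contact_force": force on the tool from outside, world axes, zero at the start; "moment": the same for the moment, N m; "grip_width": finger opening in mm.
Only numpy, scipy, OpenCV 4.12 (cv2) and the standard library are available. Lean on these libraries where they do the work, as an engineer would, in place of code of your own. Each camera call takes 0.05 s, during which the arm holds its last target.

## Task

Take the cast metal bracket from its sloping rest and set it gently, without letting it fall, on the stepped steel stand so that it stands level on all three feet: the two long feet on the lower half and the short foot on the raised half, lined up with the stand by eye. Let go of it, then with closed fingertips press down (about 5 N) for half a second on the round pad above the two long feet, and after that likewise on the round pad above the short foot, to feel that it does not rock. Leave it standing so, and do not shift the things lying around it.

Things in the scene. Friction and masses are not known exactly. Their poses are not given: they have to be found in the camera images.
- bracket: Loose cast aluminium bracket, 0.35 kg, 130 (x) x 66 (y) x 100 mm: flat web 130 x 56 mm, upper face at z = 38 mm, on three round feet, with a crosswise rib on top. Origin in the plane of the long feet's soles, midway along the web; z is up when it stands properly. It starts on the rest, tipped 35 degrees: x points up the slope, z leans over the low end.
- rib (a point): Grip place: middle of the bracket's upright rib, at bracket x = 0, y = 0, z = 85 mm, axes as the bracket's. The rib is 14 mm thick (along x) and 50 mm wide (y), with a round top at z = 100 mm; grip it by its two flat faces at z 70 to 95 mm. Small gussets in the middle of both faces reach up to z = 62 mm and 36 mm out along x.
- long_feet (a point): Point midway between the soles of the two long feet: bracket x = -45, y = 0, z = 0 mm. The feet are 18 mm in diameter, at y = +-24 mm.
- short_foot (a point): Centre of the sole of the short foot, 22 mm in diameter: bracket x = +48, y = 0, z = +12 mm (12 mm higher than the long soles).
- pad_long (a point): Centre of the top of the round touch pad (22 mm wide, 2 mm proud) on the web above the two long feet: bracket x = -48, y = 0, z = 40 mm; z as the bracket's.
- pad_short (a point): Centre of the top of the round touch pad on the web above the short foot: bracket x = +48, y = 0, z = 40 mm; z as the bracket's.
- stand: Fixed stepped dark steel stand, 180 (x) x 120 (y) mm; origin at the centre of its underside, z up. The half x < 0 is 12 mm high, the half x > 0 is 24 mm high (12 mm step across the middle). With the bracket's x along the stand's x and its origin 12 mm above the stand's, all three feet bear, wholly on their halves for offsets up to 30 mm in x and 27 mm in y.
- rest: Fixed grey sloping rest, 130 x 100 mm, about 110 mm high; origin at the centre of its underside, z up. Its deck rises at 35 degrees towards its own +x, on 3 mm rubber feet, with a 12 mm lip across the low end and a 12 mm step under the short foot, so that the bracket lies parallel to the deck.
- spool: Loose bystander: solder spool standing on its blue flange, 62 x 58 x 40 mm; origin at the centre of its underside.
- cleaner: Loose bystander: black domed soldering-tip cleaner, 56 x 56 x 62 mm; origin at the centre of its underside.
- cell_pair: Loose bystander: two blue battery cells side by side, 37 x 66 x 19 mm; origin at the centre of its underside.

How it is judged (in metres and radians):
On the way, in this order (a step that is already met when the one before it is completed fails the run):
1. the bracket stands level on all three feet on the stand, let go and still (x of bracket in the frame of stand between -0.034 and 0.034 m and y of bracket in the frame of stand between -0.03 and 0.03 m and z of bracket in the frame of stand between 0.008 and 0.016 m and angle between the x axis of bracket and the x axis of stand, either way round below 0.35 rad and angle between bracket's own z axis and vertical below 0.035 rad and linear speed of bracket below 0.02 m/s and angular speed of bracket below 0.1 rad/s and contact force between the fingers and bracket below 0.1 N), for 0.3 s.
2. the fingertips press on the pad above the long feet with over 2 N while the bracket stays level (x of bracket in the frame of stand between -0.034 and 0.034 m and y of bracket in the frame of stand between -0.03 and 0.03 m and z of bracket in the frame of stand between 0.008 and 0.016 m and angle between the x axis of bracket and the x axis of stand, either way round below 0.35 rad and angle between bracket's own z axis and vertical below 0.035 rad and contact force between the fingers and bracket above 2 N and horizontal distance between the grasp point and pad_long below 0.025 m), for 0.2 s.
3. the fingertips press on the pad above the short foot with over 2 N while the bracket stays level (x of bracket in the frame of stand between -0.034 and 0.034 m and y of bracket in the frame of stand between -0.03 and 0.03 m and z of bracket in the frame of stand between 0.008 and 0.016 m and angle between the x axis of bracket and the x axis of stand, either way round below 0.35 rad and angle between bracket's own z axis and vertical below 0.035 rad and contact force between the fingers and bracket above 2 N and horizontal distance between the grasp point and pad_short below 0.025 m), for 0.2 s.
At the end, for the whole second after the job is handed in: The bracket stands still and released on the stand: origin within 34 mm (along) and 30 mm (across) of the stand's middle, 8 to 16 mm above the stand's underside, within 0.35 rad of the stand's direction, level within 0.035 rad (all of step 1); the robot touches nothing.
It fails at once if the bracket is dropped: it moves untouched by the fingers at over 0.5 m/s (contact force between the fingers and bracket below 0.05 N and linear speed of bracket above 0.5 m/s).
It fails at once if the solder spool is shifted by more than 30 mm (distance of spool from where it was at the start of the episode above 0.03 m).
It fails at once if the black tip cleaner is shifted by more than 30 mm (distance of cleaner from where it was at the start of the episode above 0.03 m).
It fails at once if the pair of cells is shifted by more than 30 mm (distance of cell_pair from where it was at the start of the episode above 0.03 m).
It also fails if it takes over 67 s, if anything falls off the work surface, if the arm or the gripper's body presses on something with over 40 N, if the wrist force passes 120 N, or if a joint passes its speed limit or range.

## Working session

There is one attempt and no reset: what is moved stays moved. The work goes in short steps, Python scripts to look and compute and a tool call to move; the robot and the scene stay as the last step left them, time stands still between calls to the robot, and variables do not carry over. Pictures are saved under pics/ and viewed, and the job is handed in when it is done.

Besides the shell and the picture viewer there is one more tool, called after "Call:" as name([rows], argument=value, ...), one row to a line, values as JSON. arm_command: Moves the arm, as the interface text tells. Its arguments: {"type":"object","properties":{"plan":{"type":"array"}},"required":["plan"]}

```bash
ls; mkdir -p pics; python3 - <<'E'
from plant import readout, imaging, bot
import cv2
print(readout.get_obs())
for n in ["scene","top","wrist"]:
    im=imaging.capture(n); cv2.imwrite(f"pics/{n}0.png",im); print(n,imaging.get_calibration(n))
E
```

```text
pics
{'time': 0.0, 'joint_positions': array([-1.26801492e+00,  3.42692598e-01,  1.52502732e+00, -1.35930837e-05,
        1.27543106e+00, -1.46030672e-01]), 'dq': array([-1.01080913e-03, -1.00901853e-03,  1.78067398e-03,  1.13748018e-03,
       -4.57314464e-05,  2.51491079e-03]), 'tau': array([-7.55896945e-04, -4.31244206e+01, -2.44226092e+01,  7.15351151e-02,
        5.58750762e-02, -1.20217610e-04]), 'tool_pos': array([ 227.67987547, -472.62906452,  248.05699327]), 'tcp_rot': array([3.00390293, 1.56923794, 1.88192265]), 'contact_force': array([ 0.26992209, -0.00429487, -0.29103872]), 'moment': array([ 0.03253829, -0.00643005, -0.01427869]), 'grip_width': 91.97673763957434}
scene {'fx': 411.95221341498996, 'fy': 411.95221341498996, 'cx': 263.2991362182719, 'cy': 187.52342786148856, 'dist': array([0.03179729, 0.        , 0.        , 0.        , 0.        ]), 'position': array([ 60.93206923, 545.35629753, 681.76213461]), 'rotation': array([ 0.88165844, -0.01961924, -2.18949816])}
top {'fx': 413.3091895713463, 'fy': 413.3091895713463, 'cx': 252.804342995007, 'cy': 188.6253417607112, 'dist': array([-0.0223281,  0.       ,  0.       ,  0.       ,  0.       ]), 'position': array([434.41046285, 159.29687092, 949.20379666]), 'rotation': array([ 0.18896195, -0.01226454, -1.56252948])}
wrist {'fx': 307.90982538105106, 'fy': 307.90982538105106, 'cx': 256.8094907765304, 'cy': 189.69843480952818, 'dist': array([-0.02606581,  0.        ,  0.        ,  0.        ,  0.        ]), 'mount': array([[-4.28625407e-04,  2.59901586e-01, -9.65635015e-01,
        -1.34789204e+02],
       [-5.34148805e-04,  9.65634906e-01,  2.59901794e-01,
         7.00275701e+01],
       [ 9.99999765e-01,  6.27193302e-04, -2.75069533e-04,
        -1.70394290e+00],
       [ 0.00000000e+00,  0.00000000e+00,  0.00000000e+00,
         1.00000000e+00]])}
```

View pics/scene0.png

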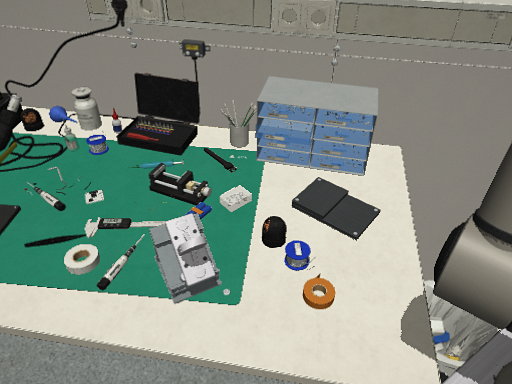

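View pics/top0.png

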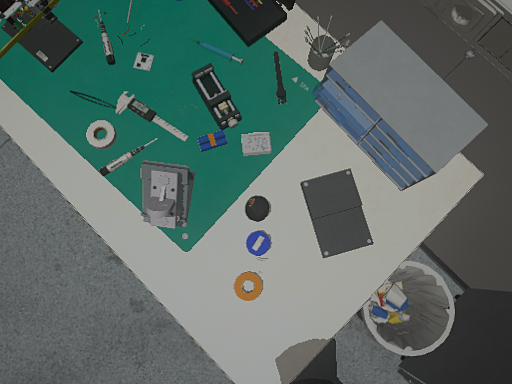

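View pics/wrist0.png

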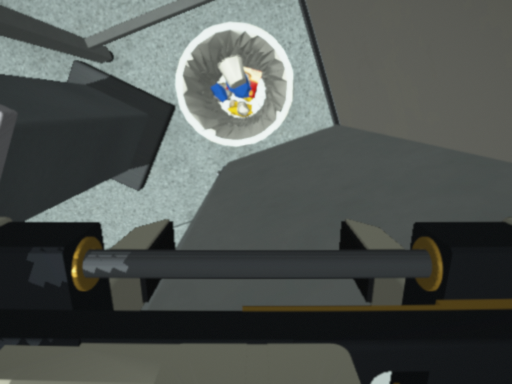

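The scene shows the bracket on its rest near (185,258), the dark stepped stand near (337,207), the cleaner near (274,230) and the spool near (297,255). In the top view the rest is near (165,193) and the stand near (338,213). I'll enlarge both.

```bash
cat > h.py <<'E'
import numpy as np, cv2
from scipy.spatial.transform import Rotation as R
from plant import readout, imaging
def cam(n):
    c=imaging.get_calibration(n); K=np.array([[c['fx'],0,c['cx']],[0,c['fy'],c['cy']],[0,0,1]])
    if 'mount' in c:
        o=readout.get_obs(); M=np.eye(4); M[:3,:3]=R.from_euler('xyz',o['tcp_rot']).as_matrix(); M[:3,3]=o['tool_pos']
        T=M@c['mount']; Rm,p=T[:3,:3],T[:3,3]
    else: Rm,p=R.from_euler('xyz',c['rotation']).as_matrix(),c['position']
    return K,c['dist'],Rm@np.diag([1,-1,-1]),p
def proj(C,P):
    K,d,Rm,p=C; rv=cv2.Rodrigues(Rm.T)[0]
    return cv2.projectPoints(np.asarray(P,float).reshape(-1,3),rv,-Rm.T@p,K,d)[0].reshape(-1,2)
def onz(C,uv,z):
    K,d,Rm,p=C; q=cv2.undistortPoints(np.asarray(uv,float).reshape(-1,1,2),K,d).reshape(-1,2)
    r=np.c_[q,np.ones(len(q))]@Rm.T
    return p+r*((z-p[2])/r[:,2])[:,None]
def box(xy,yaw,pts):
    return np.asarray(pts,float)@R.from_euler('z',yaw).as_matrix().T+np.r_[xy,0]
E
python3 - <<'E'
from h import *
C=cam('top');print(onz(C,[(258,208),(258,243),(212,141),(338,213),(165,193)],20).round())
C=cam('scene');print(onz(C,[(274,230),(297,255),(200,210),(337,207)],20).round())
t=cv2.imread('pics/top0.png');s=cv2.imread('pics/scene0.png')
def z(im,x,y,w,h,k,f): cv2.imwrite(f,cv2.resize(im[y:y+h,x:x+w],None,fx=k,fy=k,interpolation=cv2.INTER_CUBIC))
z(t,120,140,100,75+25,6,'pics/tb.png');z(t,290,160,95,100,6,'pics/ts.png')
z(s,140,190,130,115,5,'pics/sb.png');z(s,280,170,110,80,6,'pics/ss.png')
E
```

```text
[[568. 137.  20.]
 [489. 137.  20.]
 [725. 246.  20.]
 [558. -45.  20.]
 [600. 350.  20.]]
[[572. 136.  20.]
 [486. 140.  20.]
 [724. 241.  20.]
 [549. -35.  20.]]
```

```bash
python3 -c "
import cv2,numpy as np
a=[cv2.resize(cv2.imread(f'pics/{n}.png'),(400,400)) for n in ('tb','ts')]
cv2.imwrite('pics/t2.png',np.hstack(a))"
```

```text
(no output)
```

View pics/tb.png

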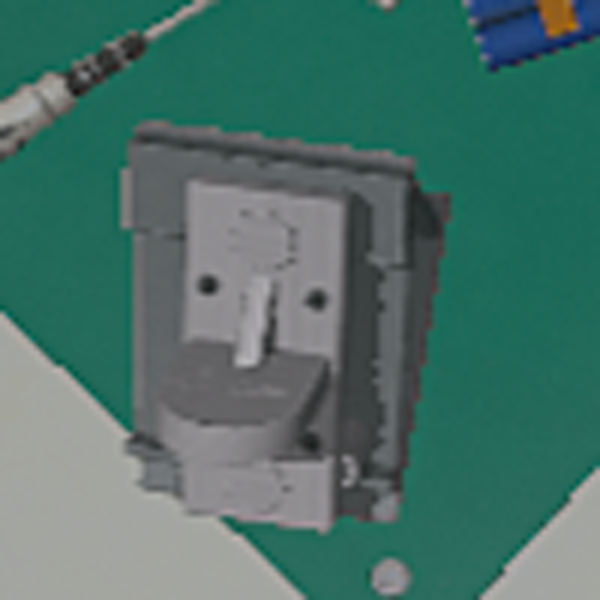

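View pics/ts.png

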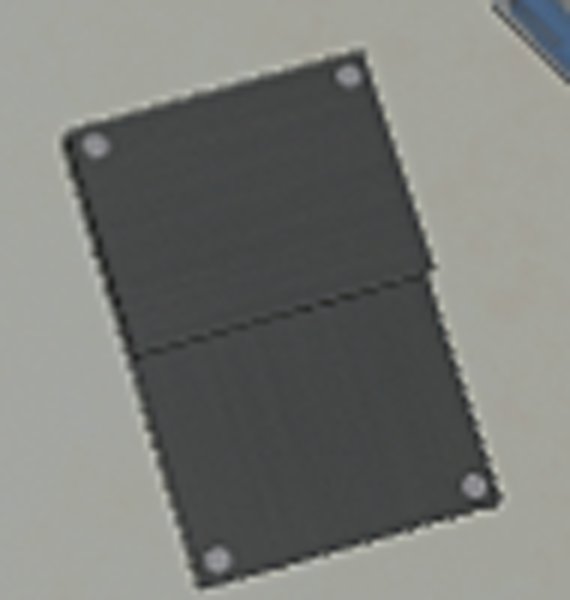

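View pics/sb.png

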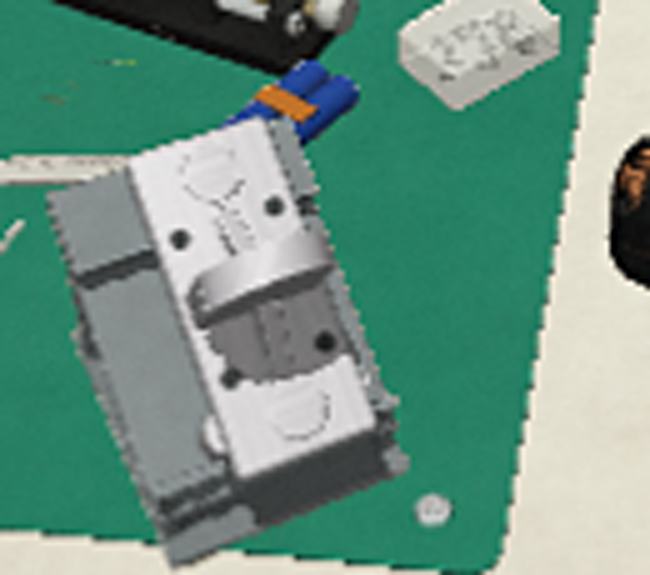

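View pics/ss.png

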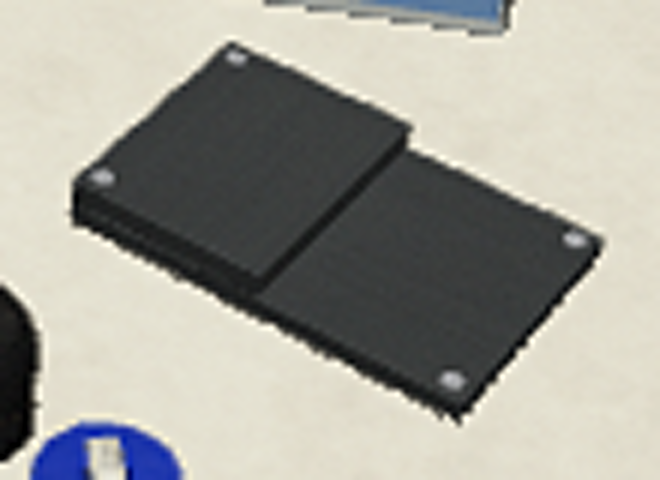

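The top crop shows the bracket's web running from (151,170)–(177,172) at the high end to (151,225)–(175,228) at the low end. The rib leans towards the robot. The stand's raised half is its far half. I'll fit poses from the corner pixels in both views.

```bash
cat > fit.py <<'E'
from h import *
from scipy.optimize import least_squares
CT,CS=cam('top'),cam('scene')
sp=np.array([(90,60,24),(90,-60,24),(0,-60,24),(0,60,24),(-90,-60,12),(-90,60,12)],float)
st=np.array([(65,135),(362,50),(432,267),(137,357),(500,503),(200,588)])/6+[290,160]
ss=np.array([(77,182),(232,42),(410,128),(262,280),(603,240),(462,408)])/6+[280,170]
f=lambda v:np.r_[(proj(CT,box(v[:2],v[2],sp))-st).ravel(),(proj(CS,box(v[:2],v[2],sp))-ss).ravel()]
r=least_squares(f,[550,-40,.27],loss='soft_l1',x_scale=[10,10,.1]);print('stand',r.x,'\n',r.fun.reshape(2,-1,2).round(1).tolist())
bp=np.array([(65,28,38),(65,-28,38),(-65,-28,38),(-65,28,38),(48,0,40),(-48,0,40)],float)
bt=np.array([(188,183),(345,195),(330,530),(185,512),(265,241),(253,487)])/6+[120,140]
bs=np.array([(130,162),(268,120),(375,425),(240,478),(212,175),(302,412)])/5+[140,190]
def bpose(v,p): return p@(R.from_euler('z',v[3])*R.from_euler('y',-v[4])).as_matrix().T+v[:3]
g=lambda v:np.r_[(proj(CT,bpose(v,bp))-bt).ravel(),(proj(CS,bpose(v,bp))-bs).ravel()]
for fix in (0,1):
    gg=(lambda v:g(np.r_[v,np.radians(35)])) if fix else g
    r=least_squares(gg,[600,350,60,0.1]+([] if fix else [.61]),loss='soft_l1',x_scale=[10,10,10,.1]+([] if fix else [.1]))
    v=np.r_[r.x,np.radians(35)][:5]
    print('bracket',v.round(3),r.fun.reshape(2,-1,2).round(1).tolist()); print('rib',bpose(v,np.array([[0,0,85.],[0,0,100]])))
E
python3 fit.py
```

```text
stand [ 5.58142478e+02 -4.20693557e+01  2.84514081e-01] 
 [[[-0.5, -0.3], [-0.5, 0.1], [0.3, 1.0], [-0.8, 0.3], [0.1, 0.3], [-0.2, 0.9]], [[-1.0, -0.8], [-0.3, -0.8], [0.6, -1.1], [-0.2, -0.9], [0.6, -0.7], [0.3, -0.7]]]
bracket [ 5.93847e+02  3.35347e+02  5.36140e+01 -1.29000e-01  6.05000e-01] [[[0.0, -0.3], [0.8, 1.4], [0.5, 0.6], [-0.7, 0.0], [0.1, -0.2], [0.6, -0.4]], [[-0.7, -0.4], [-0.7, -1.0], [1.1, 0.4], [0.2, 0.9], [-0.1, 0.3], [-1.0, -0.2]]]
rib [[545.92858327 341.57730594 123.54262776]
 [537.47238337 342.67684439 135.88295589]]
bracket [ 5.94017e+02  3.35313e+02  5.37530e+01 -1.29000e-01  6.11000e-01] [[[-0.0, -0.2], [0.7, 1.5], [0.5, 0.5], [-0.6, -0.1], [0.1, -0.1], [0.7, -0.5]], [[-0.7, -0.4], [-0.7, -1.0], [1.0, 0.4], [0.2, 0.9], [-0.1, 0.2], [-1.0, -0.2]]]
rib [[545.67032158 341.60282135 123.38091497]
 [537.13857684 342.71280589 135.66819564]]
```

```bash
cat >> h.py <<'E'
def Rb(yaw,tilt): return (R.from_euler('z',yaw)*R.from_euler('y',-tilt)).as_matrix()
def toolR(Bm,s):  # tool x=-z_b, z = s*x_b
    x=-Bm[:,2]; z=s*Bm[:,0]; return np.c_[x,np.cross(z,x),z]
def now():
    o=readout.get_obs(); return R.from_euler('xyz',o['tcp_rot']).as_matrix(),o['tool_pos'],o
def delta(pos=None,Rt=None):
    r,p,o=now()
    if pos is not None: d=r.T@(np.asarray(pos)-p)/10; print('shift cm tool',d.round(2))
    if Rt is not None:
        w=R.from_matrix(r.T@Rt).as_rotvec(); print('rotvec',w.round(3),'|',np.linalg.norm(w).round(3))
E
python3 - <<'E'
from h import *
r,p,o=now();print(r.round(2))
for s in(1,-1):
    print(s);delta(None,toolR(Rb(-.129,.611),s));delta(None,toolR(Rb(-.129,0),s));delta(None,toolR(Rb(.2845,0),s))
delta([400,-300,350]);delta([450,300,350])
E
```

```text
[[-0.    0.9   0.43]
 [ 0.    0.43 -0.9 ]
 [-1.    0.   -0.  ]]
1
rotvec [-0.961 -0.56   0.302] | 1.153
rotvec [-0.993 -0.001 -0.001] | 0.993
rotvec [-1.407e+00 -1.000e-03 -1.000e-03] | 1.407
-1
rotvec [2.069 0.353 0.654] | 2.198
rotvec [ 2.149e+00 -1.000e-03  1.000e-03] | 2.149
rotvec [ 1.735e+00 -1.000e-03  1.000e-03] | 1.735
shift cm tool [-10.17  23.02  -8.1 ]
shift cm tool [-10.1   53.56 -59.99]
```

Call:
arm_command([
  {"tx":-1.1,"ty":2.5,"tz":-0.9},
  {"tx":-1.1,"ty":2.5,"tz":-0.9},
  {"tx":-1.1,"ty":2.5,"tz":-0.9},
  {"tx":-1.1,"ty":2.5,"tz":-0.9},
  {"tx":-1.1,"ty":2.5,"tz":-0.9},
  {"tx":-1.1,"ty":2.5,"tz":-0.9},
  {"tx":-1.1,"ty":2.5,"tz":-0.9},
  {"tx":-1.1,"ty":2.5,"tz":-0.9},
  {"tx":-1.1,"ty":2.5,"tz":-0.9},
  {"wx":-0.1},
  {"wx":-0.1},
  {"wx":-0.1},
  {"wx":-0.1},
  {"wx":-0.1},
  {"wx":-0.1},
  {"wx":-0.1},
  {"wx":-0.1},
  {"wx":-0.1},
  {"wx":-0.1},
])

```text
invalid input at $.plan[0]: expected keys tx, ty, tz, wx, wy, wz, jaw
```

```bash
python3 - <<'E'
from h import *
Rt=toolR(Rb(-.129,.611),1)
r,p,o=now();print(p,o['joint_positions'],o['contact_force'])
g=np.array([545.8,341.6,123.5]); hover=g-Rt[:,0]*(3+100); print(hover)
delta([430,-50,350],Rt);delta(hover)
E
```

```text
[ 227.72673581 -472.75755895  248.2043486 ] [-1.26802309e+00  3.42584090e-01  1.52476642e+00  2.40320897e-05
  1.27536038e+00 -1.46006742e-01] [ 0.16701598  1.21016636 -0.0282399 ]
[487.20123216 349.20145316 207.86469829]
shift cm tool [-10.14  36.57 -29.32]
rotvec [-0.961 -0.56   0.302] | 1.153
shift cm tool [  4.11  59.04 -62.79]
```

All keys are needed.

Call:
arm_command([
  {"tx":-1.1,"ty":2.5,"tz":-0.9,"wx":0,"wy":0,"wz":0,"jaw":1},
  {"tx":-1.1,"ty":2.5,"tz":-0.9,"wx":0,"wy":0,"wz":0,"jaw":1},
  {"tx":-1.1,"ty":2.5,"tz":-0.9,"wx":0,"wy":0,"wz":0,"jaw":1},
  {"tx":-1.1,"ty":2.5,"tz":-0.9,"wx":0,"wy":0,"wz":0,"jaw":1},
  {"tx":-1.1,"ty":2.5,"tz":-0.9,"wx":0,"wy":0,"wz":0,"jaw":1},
  {"tx":-1.1,"ty":2.5,"tz":-0.9,"wx":0,"wy":0,"wz":0,"jaw":1},
  {"tx":-1.1,"ty":2.5,"tz":-0.9,"wx":0,"wy":0,"wz":0,"jaw":1},
  {"tx":-1.1,"ty":2.5,"tz":-0.9,"wx":0,"wy":0,"wz":0,"jaw":1},
  {"tx":-1.1,"ty":2.5,"tz":-0.9,"wx":0,"wy":0,"wz":0,"jaw":1},
  {"tx":0,"ty":0,"tz":0,"wx":-0.1,"wy":0,"wz":0,"jaw":1},
  {"tx":0,"ty":0,"tz":0,"wx":-0.1,"wy":0,"wz":0,"jaw":1},
  {"tx":0,"ty":0,"tz":0,"wx":-0.1,"wy":0,"wz":0,"jaw":1},
  {"tx":0,"ty":0,"tz":0,"wx":-0.1,"wy":0,"wz":0,"jaw":1},
  {"tx":0,"ty":0,"tz":0,"wx":-0.1,"wy":0,"wz":0,"jaw":1},
  {"tx":0,"ty":0,"tz":0,"wx":-0.1,"wy":0,"wz":0,"jaw":1},
  {"tx":0,"ty":0,"tz":0,"wx":-0.1,"wy":0,"wz":0,"jaw":1},
  {"tx":0,"ty":0,"tz":0,"wx":-0.1,"wy":0,"wz":0,"jaw":1},
  {"tx":0,"ty":0,"tz":0,"wx":-0.1,"wy":0,"wz":0,"jaw":1},
  {"tx":0,"ty":0,"tz":0,"wx":-0.1,"wy":0,"wz":0,"jaw":1},
])

```text
time: 2.05
tool_pos: [395.3, -302.3, 347.4]
tcp_rot: [2.532, 1.57, 2.414]
contact_force: [-0.8, 0.7, 0.1]
grip_width: 92.1
```

```bash
python3 - <<'E'
from h import *
Rt=toolR(Rb(-.129,.611),1)
r,p,o=now();print(p,o['joint_positions'],o['contact_force'],o['time'])
print(r.round(2))
delta([430,300,350],Rt)
E
```

```text
[ 395.28503969 -302.30463742  347.43797824] [-8.06999320e-01  2.31856982e-01  1.40654105e+00 -4.69946227e-05
  1.50378204e+00 -6.89103281e-01] [-0.83209215  0.73418175  0.09382616] 2.05
[[-0.    0.12  0.99]
 [ 0.    0.99 -0.12]
 [-1.    0.   -0.  ]]
shift cm tool [-0.23 60.22 -3.64]
rotvec [ 0.011 -0.611 -0.004] | 0.612
```

Call:
arm_command([
  {"tx":0,"ty":3.5,"tz":0.2,"wx":0,"wy":0,"wz":0,"jaw":1},
  {"tx":0,"ty":3.5,"tz":0.2,"wx":0,"wy":0,"wz":0,"jaw":1},
  {"tx":0,"ty":3.5,"tz":0.2,"wx":0,"wy":0,"wz":0,"jaw":1},
  {"tx":0,"ty":3.5,"tz":0.2,"wx":0,"wy":0,"wz":0,"jaw":1},
  {"tx":0,"ty":3.5,"tz":0.2,"wx":0,"wy":0,"wz":0,"jaw":1},
  {"tx":0,"ty":3.5,"tz":0,"wx":0,"wy":0,"wz":0,"jaw":1},
  {"tx":0,"ty":3.5,"tz":0,"wx":0,"wy":0,"wz":0,"jaw":1},
  {"tx":0,"ty":3.5,"tz":0,"wx":0,"wy":0,"wz":0,"jaw":1},
  {"tx":0,"ty":3.5,"tz":0,"wx":0,"wy":0,"wz":0,"jaw":1},
  {"tx":0,"ty":3.5,"tz":0,"wx":0,"wy":0,"wz":0,"jaw":1},
  {"tx":0,"ty":3.5,"tz":0,"wx":0,"wy":0,"wz":0,"jaw":1},
  {"tx":0,"ty":3.5,"tz":0,"wx":0,"wy":0,"wz":0,"jaw":1},
  {"tx":0,"ty":3.5,"tz":-0.5,"wx":0,"wy":0,"wz":0,"jaw":1},
  {"tx":0,"ty":3.5,"tz":-0.5,"wx":0,"wy":0,"wz":0,"jaw":1},
  {"tx":0,"ty":3.5,"tz":-1,"wx":0,"wy":0,"wz":0,"jaw":1},
  {"tx":0,"ty":3.5,"tz":-1,"wx":0,"wy":0,"wz":0,"jaw":1},
  {"tx":0,"ty":3.5,"tz":-1,"wx":0,"wy":0,"wz":0,"jaw":1},
])

```text
time: 3.75
tool_pos: [437.5, 293.3, 347.4]
tcp_rot: [-2.368, 1.57, -2.49]
contact_force: [0.2, -0.1, 0.4]
grip_width: 91.7
```

Call:
arm_command([
  {"tx":0,"ty":0,"tz":0,"wx":0,"wy":-0.1,"wz":0,"jaw":1},
  {"tx":0,"ty":0,"tz":0,"wx":0,"wy":-0.1,"wz":0,"jaw":1},
  {"tx":0,"ty":0,"tz":0,"wx":0,"wy":-0.1,"wz":0,"jaw":1},
  {"tx":0,"ty":0,"tz":0,"wx":0,"wy":-0.1,"wz":0,"jaw":1},
  {"tx":0,"ty":0,"tz":0,"wx":0,"wy":-0.1,"wz":0,"jaw":1},
  {"tx":0,"ty":0,"tz":0,"wx":0.01,"wy":-0.11,"wz":0,"jaw":1},
  {"tx":0,"ty":0,"tz":0,"wx":0,"wy":0,"wz":0,"jaw":1},
])

```text
time: 4.45
tool_pos: [435.8, 291.7, 346.1]
tcp_rot: [0.005, 0.962, -0.124]
contact_force: [0.2, -0.2, -0.2]
grip_width: 91.7
```

```bash
python3 - <<'E'
from h import *
Rt=toolR(Rb(-.129,.611),1)
r,p,o=now();print(p,o['joint_positions'],o['contact_force'],o['time'])
g=np.array([545.8,341.6,123.5]); hover=g-Rt[:,0]*(3+100)
delta(hover,Rt)
C=cam('wrist');im=imaging.capture('wrist')
Bp=np.array([(65,28,38),(65,-28,38),(-65,-28,38),(-65,28,38),(48,0,40),(-48,0,40),(7,25,85),(7,-25,85),(-7,25,85),(-7,-25,85)],float)@Rb(-.129,.611).T+[593.9,335.3,53.7]
print(proj(C,Bp).round(1).tolist())
for q in proj(C,Bp): cv2.circle(im,tuple(int(v) for v in q),2,(0,0,255),-1)
cv2.imwrite('pics/w1.png',im)
E
```

```text
[435.83105303 291.73223395 346.11434419] [ 0.6758547   0.09468131  1.72281482 -0.5310262   0.94400159  1.03793895] [ 0.18578223 -0.18756066 -0.17930122] 4.45
shift cm tool [13.85  6.32 -4.33]
rotvec [-0.001 -0.002 -0.003] | 0.004
[[274.2, 91.6], [273.7, 134.5], [178.3, 134.7], [175.6, 91.8], [261.2, 113.4], [189.3, 113.6], [226.7, 92.3], [227.8, 135.4], [214.8, 92.3], [216.2, 135.4]]
```

View pics/w1.png

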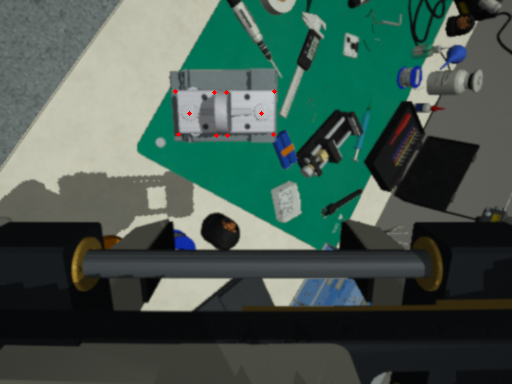

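The wrist view shows the fitted corners landing on the bracket: web corners at (174–274, 92–134), rib near (221,113). Going to hover and looking again closer.

Call:
arm_command([
  {"tx":1,"ty":2,"tz":-1.4,"wx":0,"wy":0,"wz":0,"jaw":1},
  {"tx":1,"ty":2.2,"tz":-1.5,"wx":0,"wy":0,"wz":0,"jaw":1},
  {"tx":1,"ty":2.1,"tz":-1.4,"wx":0,"wy":0,"wz":0,"jaw":1},
  {"tx":2,"ty":0,"tz":0,"wx":0,"wy":0,"wz":0,"jaw":1},
  {"tx":2,"ty":0,"tz":0,"wx":0,"wy":0,"wz":0,"jaw":1},
  {"tx":2,"ty":0,"tz":0,"wx":0,"wy":0,"wz":0,"jaw":1},
  {"tx":2,"ty":0,"tz":0,"wx":0,"wy":0,"wz":0,"jaw":1},
  {"tx":2,"ty":0,"tz":0,"wx":0,"wy":0,"wz":0,"jaw":1},
  {"tx":0,"ty":0,"tz":0,"wx":0,"wy":0,"wz":0,"jaw":1},
  {"tx":0,"ty":0,"tz":0,"wx":0,"wy":0,"wz":0,"jaw":1},
])

```text
time: 5.5
tool_pos: [486.0, 349.5, 217.0]
tcp_rot: [0.008, 0.962, -0.126]
contact_force: [-0.3, 0.7, 0.5]
grip_width: 91.9
```

```bash
python3 - <<'E'
from h import *
Rt=toolR(Rb(-.129,.611),1)
g=np.array([545.8,341.6,123.5]); delta(g-Rt[:,0]*3,Rt);print(readout.get_obs()['contact_force'])
C=cam('wrist');im=imaging.capture('wrist')
Bp=np.array([(65,28,38),(65,-28,38),(-65,-28,38),(-65,28,38),(48,0,40),(-48,0,40),(7,25,85),(7,-25,85),(-7,25,85),(-7,-25,85)],float)@Rb(-.129,.611).T+[593.9,335.3,53.7]
print(proj(C,Bp).round(1).tolist())
cv2.imwrite('pics/w2raw.png',im)
for q in proj(C,Bp): cv2.circle(im,tuple(int(v) for v in q),2,(0,0,255),-1)
cv2.imwrite('pics/w2.png',cv2.resize(im[:300,80:420],None,fx=2,fy=2))
E
```

```text
shift cm tool [10.82 -0.04 -0.4 ]
rotvec [-0.005 -0.002 -0.002] | 0.006
[-0.2917766   0.74306455  0.45342255]
[[321.4, 153.8], [318.7, 209.2], [189.5, 209.8], [185.9, 154.5], [303.0, 182.7], [204.6, 183.2], [261.5, 166.2], [261.6, 223.8], [244.3, 166.3], [245.2, 223.9]]
```

View pics/w2.png

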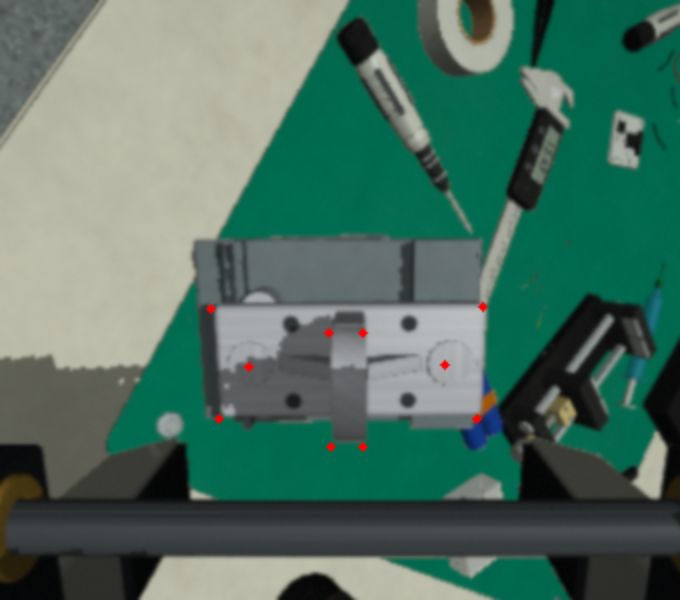

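Corners are within 1–2 px: the bracket sits about 2 mm further along tool +y, and the rib about 1 mm along +z. I'll correct for both and descend.

Call:
arm_command([
  {"tx":0,"ty":0.15,"tz":-0.3,"wx":0,"wy":0,"wz":0,"jaw":1},
  {"tx":1.5,"ty":0,"tz":0,"wx":0,"wy":0,"wz":0,"jaw":1},
  {"tx":1.5,"ty":0,"tz":0,"wx":0,"wy":0,"wz":0,"jaw":1},
  {"tx":1.5,"ty":0,"tz":0,"wx":0,"wy":0,"wz":0,"jaw":1},
  {"tx":1.5,"ty":0,"tz":0,"wx":0,"wy":0,"wz":0,"jaw":1},
  {"tx":1.5,"ty":0,"tz":0,"wx":0,"wy":0,"wz":0,"jaw":1},
  {"tx":1,"ty":0,"tz":0,"wx":0,"wy":0,"wz":0,"jaw":1},
  {"tx":1,"ty":0,"tz":0,"wx":0,"wy":0,"wz":0,"jaw":1},
  {"tx":0.6,"ty":0,"tz":0,"wx":0,"wy":0,"wz":0,"jaw":1},
  {"tx":0.5,"ty":0,"tz":0,"wx":0,"wy":0,"wz":0,"jaw":1},
  {"tx":0,"ty":0,"tz":0,"wx":0,"wy":0,"wz":0,"jaw":1},
  {"tx":0,"ty":0,"tz":0,"wx":0,"wy":0,"wz":0,"jaw":1},
])

```text
time: 6.75
tool_pos: [543.2, 344.4, 128.5]
tcp_rot: [0.01, 0.96, -0.122]
contact_force: [-0.4, -0.8, -0.2]
grip_width: 91.6
```

```bash
python3 - <<'E'
from h import *
Rt=toolR(Rb(-.129,.611),1)
g=np.array([545.8,341.6,123.5]); delta(g-Rt[:,0]*3,Rt);print(readout.get_obs()['contact_force'])
im=imaging.capture('wrist')
cv2.imwrite('pics/w3.png',im)
s=imaging.capture('scene');cv2.imwrite('pics/s3.png',cv2.resize(s[150:330,100:300],None,fx=3,fy=3,interpolation=2))
E
```

```text
shift cm tool [ 0.28 -0.24 -0.05]
rotvec [-0.004 -0.001 -0.004] | 0.006
[-0.40301314 -0.79306392 -0.1808501 ]
```

View pics/w3.png

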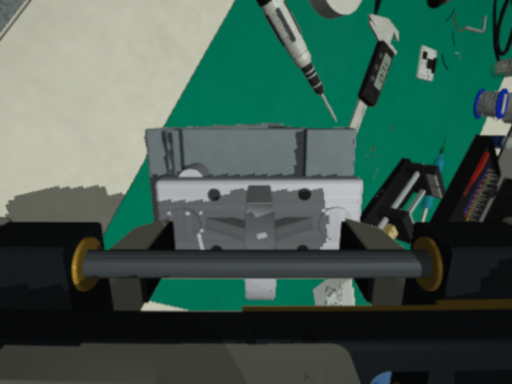

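View pics/s3.png

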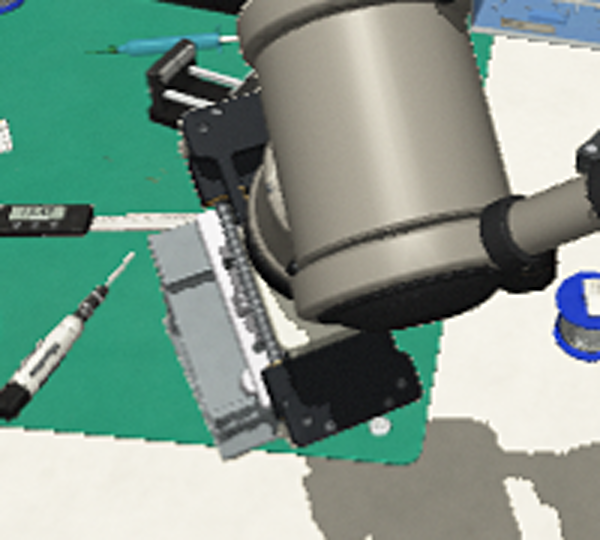

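The rib is centred between the fingers at (260,240) and the web edge is parallel to the jaws. Closing.

Call:
arm_command([
  {"tx":0.2,"ty":0,"tz":0,"wx":0,"wy":0,"wz":0,"jaw":-0.2},
  {"tx":0,"ty":0,"tz":0,"wx":0,"wy":0,"wz":0,"jaw":-0.4},
  {"tx":0,"ty":0,"tz":0,"wx":0,"wy":0,"wz":0,"jaw":-0.5},
  {"tx":0,"ty":0,"tz":0,"wx":0,"wy":0,"wz":0,"jaw":-0.6},
  {"tx":0,"ty":0,"tz":0,"wx":0,"wy":0,"wz":0,"jaw":-0.65},
  {"tx":0,"ty":0,"tz":0,"wx":0,"wy":0,"wz":0,"jaw":-1},
  {"tx":0,"ty":0,"tz":0,"wx":0,"wy":0,"wz":0,"jaw":-1},
  {"tx":0,"ty":0,"tz":0,"wx":0,"wy":0,"wz":0,"jaw":-1},
  {"tx":0,"ty":0,"tz":0,"wx":0,"wy":0,"wz":0,"jaw":-1},
  {"tx":0,"ty":0,"tz":0,"wx":0,"wy":0,"wz":0,"jaw":-1},
])

```text
time: 7.85
tool_pos: [544.4, 344.1, 126.7]
tcp_rot: [0.009, 0.961, -0.123]
contact_force: [0.9, -1.1, 4.0]
grip_width: 16.3
```

Call:
arm_command([
  {"tx":0,"ty":0,"tz":0,"wx":0,"wy":0,"wz":0,"jaw":-1},
  {"tx":0,"ty":0,"tz":0,"wx":0,"wy":0,"wz":0,"jaw":-1},
  {"tx":0,"ty":0,"tz":0,"wx":0,"wy":0,"wz":0,"jaw":-1},
  {"tx":0,"ty":0,"tz":0,"wx":0,"wy":0,"wz":0,"jaw":-1},
])

```text
time: 8.25
tool_pos: [545.3, 344.1, 127.3]
tcp_rot: [0.01, 0.959, -0.122]
contact_force: [6.2, 0.2, 0.6]
grip_width: 13.4
```

```bash
python3 - <<'E'
from h import *
im=imaging.capture('wrist')
cv2.imwrite('pics/w4.png',im)
E
```

```text
(no output)
```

View pics/w4.png

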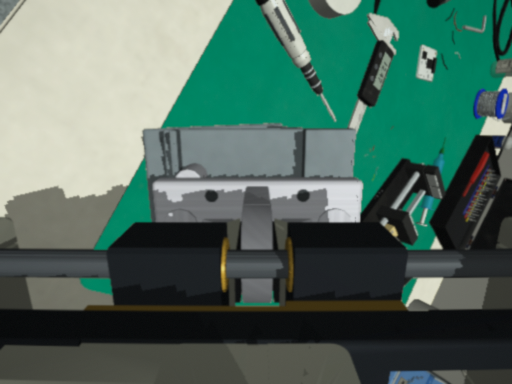

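Gripped: both fingers are on the rib and the opening is 13.4 mm. Lifting along the bracket's normal.

Call:
arm_command([
  {"tx":-0.3,"ty":0,"tz":0,"wx":0,"wy":0,"wz":0,"jaw":-1},
  {"tx":-0.5,"ty":0,"tz":0,"wx":0,"wy":0,"wz":0,"jaw":-1},
  {"tx":-0.7,"ty":0,"tz":0,"wx":0,"wy":0,"wz":0,"jaw":-1},
  {"tx":-1,"ty":0,"tz":0,"wx":0,"wy":0,"wz":0,"jaw":-1},
  {"tx":-1,"ty":0,"tz":0,"wx":0,"wy":0,"wz":0,"jaw":-1},
  {"tx":-1.5,"ty":0,"tz":0,"wx":0,"wy":0,"wz":0,"jaw":-1},
  {"tx":-1.5,"ty":0,"tz":0,"wx":0,"wy":0,"wz":0,"jaw":-1},
  {"tx":-1.5,"ty":0,"tz":0,"wx":0,"wy":0,"wz":0,"jaw":-1},
  {"tx":-1.5,"ty":0,"tz":0,"wx":0,"wy":0,"wz":0,"jaw":-1},
  {"tx":-1.5,"ty":0,"tz":0,"wx":0,"wy":0,"wz":0,"jaw":-1},
  {"tx":-1.5,"ty":0,"tz":0,"wx":0,"wy":0,"wz":0,"jaw":-1},
  {"tx":-1.5,"ty":0,"tz":0,"wx":0,"wy":0,"wz":0,"jaw":-1},
  {"tx":-1,"ty":0,"tz":0,"wx":0,"wy":0,"wz":0,"jaw":-1},
])

```text
time: 9.6
tool_pos: [458.4, 354.9, 251.1]
tcp_rot: [0.011, 0.96, -0.121]
contact_force: [0.2, 0.3, -5.0]
grip_width: 14.0
```

Call:
arm_command([
  {"tx":0,"ty":0,"tz":0,"wx":0,"wy":0.05,"wz":0,"jaw":-1},
  {"tx":0,"ty":0,"tz":0,"wx":0,"wy":0.05,"wz":0,"jaw":-1},
  {"tx":0,"ty":0,"tz":0,"wx":0,"wy":0.05,"wz":0,"jaw":-1},
  {"tx":0,"ty":0,"tz":0,"wx":0,"wy":0.05,"wz":0,"jaw":-1},
  {"tx":0,"ty":0,"tz":0,"wx":0,"wy":0.05,"wz":0,"jaw":-1},
  {"tx":0,"ty":0,"tz":0,"wx":0,"wy":0.05,"wz":0,"jaw":-1},
  {"tx":0,"ty":0,"tz":0,"wx":0,"wy":0.05,"wz":0,"jaw":-1},
  {"tx":0,"ty":0,"tz":0,"wx":0,"wy":0.05,"wz":0,"jaw":-1},
  {"tx":0,"ty":0,"tz":0,"wx":0,"wy":0.05,"wz":0,"jaw":-1},
  {"tx":0,"ty":0,"tz":0,"wx":0,"wy":0.05,"wz":0,"jaw":-1},
  {"tx":0,"ty":0,"tz":0,"wx":0,"wy":0.05,"wz":0,"jaw":-1},
  {"tx":0,"ty":0,"tz":0,"wx":0,"wy":0.06,"wz":0,"jaw":-1},
  {"tx":0,"ty":0,"tz":0,"wx":0,"wy":0,"wz":0,"jaw":-1},
  {"tx":0,"ty":0,"tz":0,"wx":0,"wy":0,"wz":0,"jaw":-1},
])

```text
time: 11.0
tool_pos: [459.3, 354.5, 249.4]
tcp_rot: [1.266, 1.566, 1.136]
contact_force: [-0.5, 0.3, -5.3]
grip_width: 14.0
```

```bash
python3 - <<'E'
from h import *
r,p,o=now();print(p,o['joint_positions'],o['contact_force'],o['grip_width']);print(r.round(3))
delta(None,toolR(Rb(-.129,0),1));delta(None,toolR(Rb(.2845,0),1))
im=imaging.capture('wrist');cv2.imwrite('pics/w5.png',im)
s=imaging.capture('scene');cv2.imwrite('pics/s5.png',s)
E
```

```text
[459.31713302 354.46530614 249.42675252] [0.52373175 0.44100223 1.36913911 0.00292647 1.32740459 0.65369261] [-0.49405553  0.25181523 -5.34767358] 14.049639828957135
[[ 0.002  0.13   0.991]
 [ 0.004  0.991 -0.13 ]
 [-1.     0.005  0.001]]
rotvec [-0.002  0.001 -0.005] | 0.005
rotvec [-0.415  0.002 -0.004] | 0.415
```

View pics/w5.png

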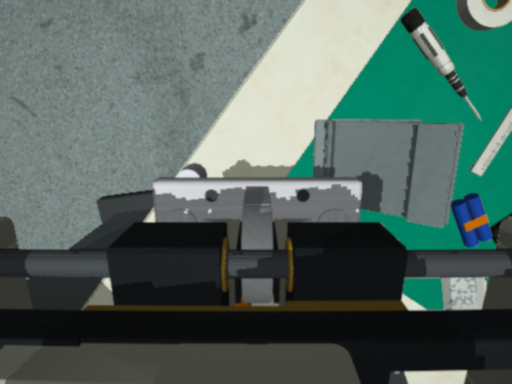

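View pics/s5.png

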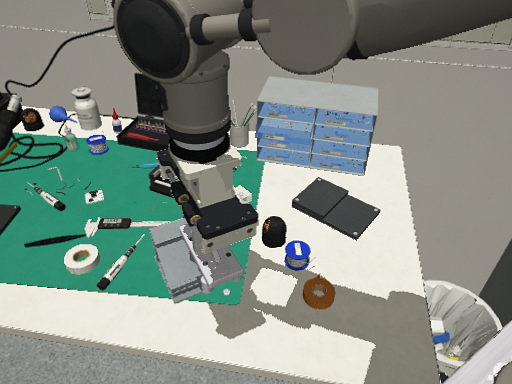

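The bracket is held level and unchanged in the jaws, with its web edge at row 180 as before. I'll check clearance to the cabinet and work out the transfer.

```bash
python3 - <<'E'
from h import *
C=cam('scene');print(onz(C,[(257,160),(368,172)],0).round())
C=cam('top');print(onz(C,[(405,188),(315,97)],0).round())
r,p,o=now()
delta([558,-42,250]); delta([558,-42,200],toolR(Rb(.2845,0),1))
E
```

```text
[[ 837.   -2.    0.]
 [ 621. -223.    0.]]
[[ 621. -210.    0.]
 [ 846.   -1.    0.]]
shift cm tool [ -0.21 -38.04  14.99]
shift cm tool [  4.79 -38.07  14.98]
rotvec [-0.414  0.002 -0.005] | 0.414
```

Call:
arm_command([
  {"tx":0,"ty":-1.2,"tz":0.5,"wx":0,"wy":0,"wz":0,"jaw":-1},
  {"tx":0,"ty":-2.2,"tz":0.9,"wx":0,"wy":0,"wz":0,"jaw":-1},
  {"tx":0,"ty":-2.4,"tz":0.9,"wx":0,"wy":0,"wz":0,"jaw":-1},
  {"tx":0,"ty":-2.4,"tz":0.9,"wx":0,"wy":0,"wz":0,"jaw":-1},
  {"tx":0,"ty":-2.4,"tz":0.9,"wx":0,"wy":0,"wz":0,"jaw":-1},
  {"tx":0,"ty":-2.4,"tz":0.9,"wx":0,"wy":0,"wz":0,"jaw":-1},
  {"tx":0,"ty":-2.4,"tz":1,"wx":0,"wy":0,"wz":0,"jaw":-1},
  {"tx":0,"ty":-2.4,"tz":1,"wx":0,"wy":0,"wz":0,"jaw":-1},
  {"tx":0,"ty":-2.4,"tz":1,"wx":0,"wy":0,"wz":0,"jaw":-1},
  {"tx":0,"ty":-2.4,"tz":1,"wx":0,"wy":0,"wz":0,"jaw":-1},
  {"tx":0,"ty":-2.4,"tz":1,"wx":0,"wy":0,"wz":0,"jaw":-1},
  {"tx":0,"ty":-2.4,"tz":1,"wx":0,"wy":0,"wz":0,"jaw":-1},
  {"tx":0,"ty":-2.4,"tz":1,"wx":0,"wy":0,"wz":0,"jaw":-1},
  {"tx":0,"ty":-2.4,"tz":1,"wx":0,"wy":0,"wz":0,"jaw":-1},
  {"tx":0,"ty":-2.4,"tz":1,"wx":0,"wy":0,"wz":0,"jaw":-1},
  {"tx":0,"ty":-2.2,"tz":0.7,"wx":0,"wy":0,"wz":0,"jaw":-1},
  {"tx":0,"ty":-1.2,"tz":0.3,"wx":0,"wy":0,"wz":0,"jaw":-1},
])

```text
time: 12.8
tool_pos: [558.2, -43.8, 247.7]
tcp_rot: [1.409, 1.567, 1.277]
contact_force: [-0.6, -0.2, -5.3]
grip_width: 13.9
```

Call:
arm_command([
  {"tx":0,"ty":0,"tz":0,"wx":-0.04,"wy":0,"wz":0,"jaw":-1},
  {"tx":0,"ty":0,"tz":0,"wx":-0.06,"wy":0,"wz":0,"jaw":-1},
  {"tx":0,"ty":0,"tz":0,"wx":-0.07,"wy":0,"wz":0,"jaw":-1},
  {"tx":0,"ty":0,"tz":0,"wx":-0.07,"wy":0,"wz":0,"jaw":-1},
  {"tx":0,"ty":0,"tz":0,"wx":-0.07,"wy":0,"wz":0,"jaw":-1},
  {"tx":0,"ty":0,"tz":0,"wx":-0.06,"wy":0,"wz":0,"jaw":-1},
  {"tx":0,"ty":0,"tz":0,"wx":-0.045,"wy":0,"wz":0,"jaw":-1},
  {"tx":0,"ty":0,"tz":0,"wx":0,"wy":0,"wz":-0.005,"jaw":-1},
  {"tx":0,"ty":0,"tz":0,"wx":0,"wy":0,"wz":0,"jaw":-1},
  {"tx":0,"ty":0,"tz":0,"wx":0,"wy":0,"wz":0,"jaw":-1},
])

```text
time: 13.8
tool_pos: [558.2, -41.5, 247.7]
tcp_rot: [-0.148, 1.569, 0.136]
contact_force: [-0.1, -0.1, -5.0]
grip_width: 13.9
```

```bash
python3 - <<'E'
from h import *
r,p,o=now();print(p,o['contact_force'],o['grip_width'],o['time']);print(r.round(3))
Rt=toolR(Rb(.2845,0),1);delta([558,-42,115],Rt)
im=imaging.capture('wrist');C=cam('wrist')
sp=np.array([(90,60,24),(90,-60,24),(0,-60,24),(0,60,24),(-90,-60,12),(-90,60,12)],float)
for q in proj(C,box([558.1,-42.1],.2845,sp)): cv2.circle(im,tuple(int(v) for v in q),3,(0,0,255),-1)
cv2.imwrite('pics/w6.png',im)
s=imaging.capture('scene');cv2.imwrite('pics/s6.png',cv2.resize(s[80:290,230:430],None,fx=3,fy=2.8,interpolation=2))
E
```

```text
[558.17393996 -41.47367838 247.66088759] [-0.0828581  -0.08117967 -5.0415348 ] 13.926136250787268 13.8
[[ 0.002 -0.28   0.96 ]
 [ 0.     0.96   0.28 ]
 [-1.    -0.     0.002]]
shift cm tool [13.27 -0.04 -0.06]
rotvec [-0.001  0.002  0.   ] | 0.002
```

View pics/w6.png

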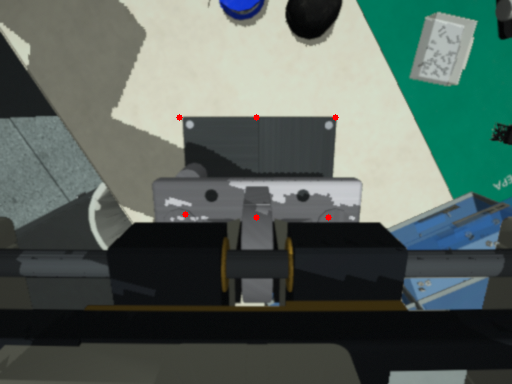

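View pics/s6.png

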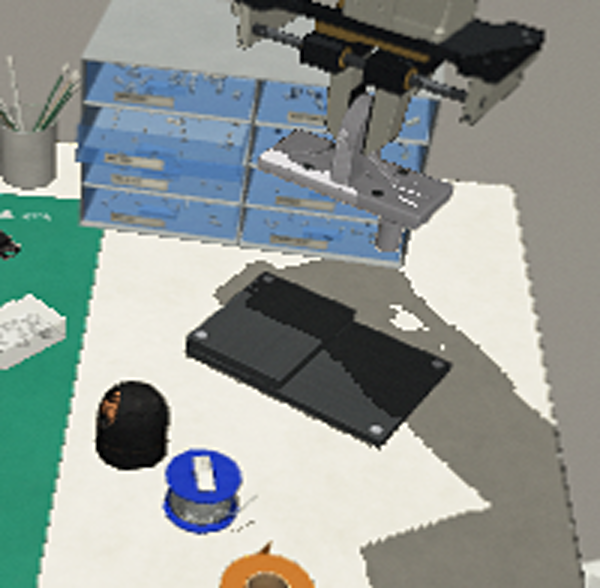

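The stand's edge at row 117 (columns 183–337) is parallel to the web and centred within about 2 mm. Descending to about 10 mm above the expected contact.

Call:
arm_command([
  {"tx":1,"ty":0,"tz":0,"wx":0,"wy":0,"wz":0,"jaw":-1},
  {"tx":2,"ty":0,"tz":0,"wx":0,"wy":0,"wz":0,"jaw":-1},
  {"tx":2,"ty":0,"tz":0,"wx":0,"wy":0,"wz":0,"jaw":-1},
  {"tx":2,"ty":0,"tz":0,"wx":0,"wy":0,"wz":0,"jaw":-1},
  {"tx":2,"ty":0,"tz":0,"wx":0,"wy":0,"wz":0,"jaw":-1},
  {"tx":2,"ty":0,"tz":0,"wx":0,"wy":0,"wz":0,"jaw":-1},
  {"tx":1.5,"ty":0,"tz":0,"wx":0,"wy":0,"wz":0,"jaw":-1},
  {"tx":0.7,"ty":0,"tz":0,"wx":0,"wy":0,"wz":0,"jaw":-1},
  {"tx":0.4,"ty":0,"tz":0,"wx":0,"wy":0,"wz":0,"jaw":-1},
  {"tx":0,"ty":0,"tz":0,"wx":0,"wy":0,"wz":0,"jaw":-1},
  {"tx":0,"ty":0,"tz":0,"wx":0,"wy":0,"wz":0,"jaw":-1},
])

```text
time: 15.0
tool_pos: [559.1, -41.7, 112.2]
tcp_rot: [-0.265, 1.567, 0.019]
contact_force: [-0.6, 0.5, -3.9]
grip_width: 13.9
```

```bash
python3 - <<'E'
from h import *
r,p,o=now();print(p,o['contact_force'],o['grip_width'],o['time']);print(r.round(4))
delta([558,-42,101],toolR(Rb(.2845,0),1))
s=imaging.capture('scene');cv2.imwrite('pics/s7.png',cv2.resize(s[130:260,260:420],None,fx=5,fy=4.6,interpolation=2))
E
```

```text
[559.08200969 -41.73326915 112.20022387] [-0.57786781  0.49784992 -3.85280446] 13.89169968737957 15.0
[[ 3.300e-03 -2.806e-01  9.598e-01]
 [ 1.000e-04  9.598e-01  2.806e-01]
 [-1.000e+00 -9.000e-04  3.200e-03]]
shift cm tool [ 1.12  0.01 -0.11]
rotvec [-0.     0.003  0.001] | 0.003
```

View pics/s7.png

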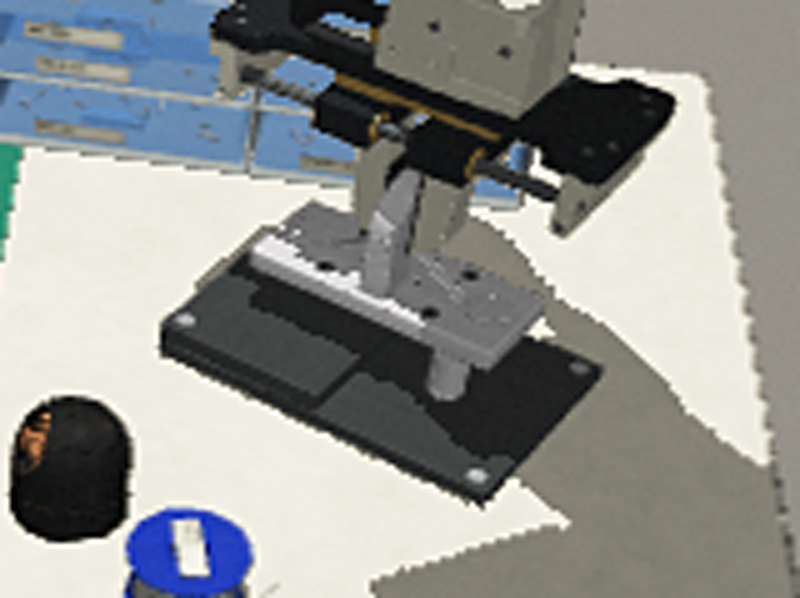

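Centred and hovering with a small gap below the feet. Now 2 mm steps, then check the force.

Call:
arm_command([
  {"tx":0.2,"ty":0,"tz":0,"wx":0,"wy":0,"wz":0,"jaw":-1},
  {"tx":0.2,"ty":0,"tz":0,"wx":0,"wy":0,"wz":0,"jaw":-1},
  {"tx":0.2,"ty":0,"tz":0,"wx":0,"wy":0,"wz":0,"jaw":-1},
  {"tx":0.1,"ty":0,"tz":0,"wx":0,"wy":0,"wz":0,"jaw":-1},
  {"tx":0,"ty":0,"tz":0,"wx":0,"wy":0,"wz":0,"jaw":-1},
])

```text
time: 15.55
tool_pos: [558.5, -41.6, 104.3]
tcp_rot: [-0.018, 1.569, 0.266]
contact_force: [0.1, 0.5, -4.6]
grip_width: 13.9
```

Call:
arm_command([
  {"tx":0.1,"ty":0,"tz":0,"wx":0,"wy":0,"wz":0,"jaw":-1},
  {"tx":0.1,"ty":0,"tz":0,"wx":0,"wy":0,"wz":0,"jaw":-1},
  {"tx":0,"ty":0,"tz":0,"wx":0,"wy":0,"wz":0,"jaw":-1},
])

```text
time: 15.85
tool_pos: [558.6, -41.6, 102.4]
tcp_rot: [-0.082, 1.569, 0.203]
contact_force: [-0.1, -0.2, -4.9]
grip_width: 13.7
```

Call:
arm_command([
  {"tx":0.1,"ty":0,"tz":0,"wx":0,"wy":0,"wz":0,"jaw":-1},
  {"tx":0,"ty":0,"tz":0,"wx":0,"wy":0,"wz":0,"jaw":-1},
])

```text
time: 16.05
tool_pos: [558.6, -41.6, 101.4]
tcp_rot: [-0.095, 1.569, 0.189]
contact_force: [0.3, 0.2, -4.0]
grip_width: 13.9
```

Call:
arm_command([
  {"tx":0.1,"ty":0,"tz":0,"wx":0,"wy":0,"wz":0,"jaw":-1},
  {"tx":0,"ty":0,"tz":0,"wx":0,"wy":0,"wz":0,"jaw":-1},
])

```text
time: 16.25
tool_pos: [558.6, -41.6, 100.5]
tcp_rot: [-0.09, 1.569, 0.195]
contact_force: [0.0, -0.3, -4.3]
grip_width: 13.6
```

Call:
arm_command([
  {"tx":0.1,"ty":0,"tz":0,"wx":0,"wy":0,"wz":0,"jaw":-1},
  {"tx":0,"ty":0,"tz":0,"wx":0,"wy":0,"wz":0,"jaw":-1},
])

```text
time: 16.45
tool_pos: [558.6, -41.6, 99.4]
tcp_rot: [-0.093, 1.569, 0.191]
contact_force: [-1.0, -0.4, -4.6]
grip_width: 13.8
```

Call:
arm_command([
  {"tx":0.1,"ty":0,"tz":0,"wx":0,"wy":0,"wz":0,"jaw":-1},
  {"tx":0,"ty":0,"tz":0,"wx":0,"wy":0,"wz":0,"jaw":-1},
])

```text
time: 16.65
tool_pos: [558.6, -41.6, 98.4]
tcp_rot: [-0.096, 1.569, 0.188]
contact_force: [-0.0, -0.7, -4.3]
grip_width: 13.9
```

Call:
arm_command([
  {"tx":0.1,"ty":0,"tz":0,"wx":0,"wy":0,"wz":0,"jaw":-1},
  {"tx":0,"ty":0,"tz":0,"wx":0,"wy":0,"wz":0,"jaw":-1},
])

```text
time: 16.85
tool_pos: [558.6, -41.6, 97.4]
tcp_rot: [-0.068, 1.569, 0.216]
contact_force: [0.1, -0.0, -3.6]
grip_width: 13.5
```

```bash
python3 - <<'E'
from h import *
s=imaging.capture('scene');cv2.imwrite('pics/s8.png',cv2.resize(s[150:250,270:400],None,fx=6,fy=6,interpolation=2))
E
```

```text
(no output)
```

View pics/s8.png

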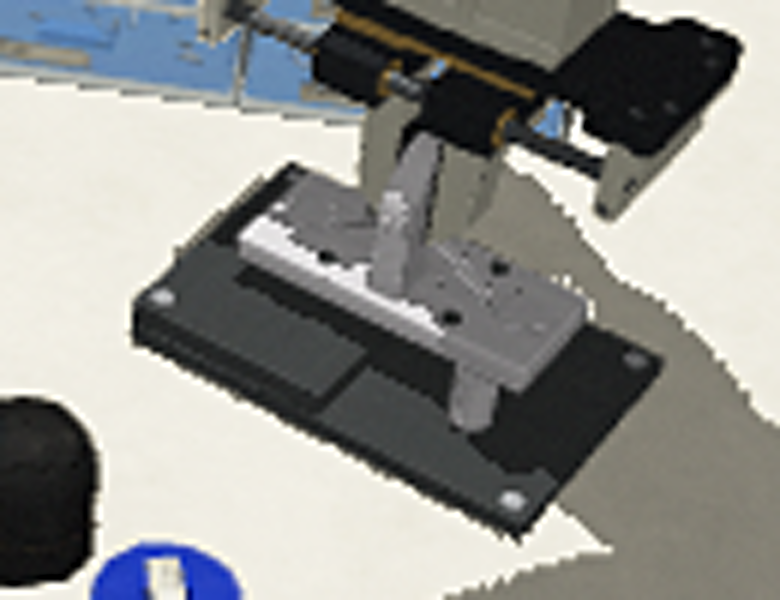

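```bash
python3 - <<'E'
from h import *
C=cam('scene')
a=np.linspace(0,6.28,60)
for z in (12,15,18):
    q=proj(C,box([558.6,-41.6],.2845,np.c_[-45+9*np.cos(a),24+9*np.sin(a),0*a+z]))
    w=proj(C,box([558.6,-41.6],.2845,[(-65,28,z+38),(65,28,z+38),(-65,-28,z+38)]))
    print(z,((q[q[:,1].argmax()]-[270,150])*6).round(),((w-[270,150])*6).round().tolist())
E
```

```text
12 [467. 434.] [[520.0, 374.0], [231.0, 234.0], [589.0, 299.0]]
15 [468. 429.] [[521.0, 369.0], [231.0, 228.0], [590.0, 293.0]]
18 [469. 423.] [[522.0, 363.0], [232.0, 222.0], [592.0, 287.0]]
```

Call:
arm_command([
  {"tx":0.1,"ty":0,"tz":0,"wx":0,"wy":0,"wz":0,"jaw":-1},
  {"tx":0,"ty":0,"tz":0,"wx":0,"wy":0,"wz":0,"jaw":-1},
])

```text
time: 17.1
tool_pos: [558.6, -41.6, 96.4]
tcp_rot: [-0.096, 1.569, 0.189]
contact_force: [-0.2, 0.3, -4.8]
grip_width: 14.0
```

Call:
arm_command([
  {"tx":0.1,"ty":0,"tz":0,"wx":0,"wy":0,"wz":0,"jaw":-1},
  {"tx":0,"ty":0,"tz":0,"wx":0,"wy":0,"wz":0,"jaw":-1},
])

```text
time: 17.3
tool_pos: [558.6, -41.6, 95.4]
tcp_rot: [-0.071, 1.569, 0.213]
contact_force: [0.6, 0.2, -4.6]
grip_width: 13.8
```

Call:
arm_command([
  {"tx":0.05,"ty":0,"tz":0,"wx":0,"wy":0,"wz":0,"jaw":-1},
  {"tx":0,"ty":0,"tz":0,"wx":0,"wy":0,"wz":0,"jaw":-1},
])

```text
time: 17.5
tool_pos: [558.6, -41.6, 95.0]
tcp_rot: [-0.113, 1.569, 0.171]
contact_force: [-0.2, -1.1, -4.2]
grip_width: 13.4
```

Call:
arm_command([
  {"tx":0.05,"ty":0,"tz":0,"wx":0,"wy":0,"wz":0,"jaw":-1},
  {"tx":0,"ty":0,"tz":0,"wx":0,"wy":0,"wz":0,"jaw":-1},
])

```text
time: 17.7
tool_pos: [558.8, -41.6, 94.9]
tcp_rot: [-0.17, 1.568, 0.114]
contact_force: [-1.1, -0.8, -1.4]
grip_width: 13.7
```

Contact begins at TCP z ≈ 95. One or two more half-millimetre steps.

Call:
arm_command([
  {"tx":0.05,"ty":0,"tz":0,"wx":0,"wy":0,"wz":0,"jaw":-1},
  {"tx":0,"ty":0,"tz":0,"wx":0,"wy":0,"wz":0,"jaw":-1},
])

```text
time: 17.9
tool_pos: [558.8, -41.6, 94.8]
tcp_rot: [-0.225, 1.568, 0.059]
contact_force: [-2.4, 0.1, 4.9]
grip_width: 14.1
```

```bash
python3 - <<'E'
from h import *
r,p,o=now();print(p,o['contact_force'],o['moment'],r[:,0].round(4), (r.T@o['moment']).round(2))
E
```

```text
[558.84822524 -41.64133556  94.77363711] [-2.38037316  0.1101987   4.87098784] [0.09392422 0.66742113 0.01549182] [ 2.8e-03  2.0e-04 -1.0e+00] [-0.02  0.61  0.28]
```

The moment says only the long feet bear so far. Tipping the short end down slightly.

Call:
arm_command([
  {"tx":0,"ty":0,"tz":0,"wx":0,"wy":0.004,"wz":0,"jaw":-1},
  {"tx":0,"ty":0,"tz":0,"wx":0,"wy":0,"wz":0,"jaw":-1},
])

```text
time: 18.1
tool_pos: [558.9, -41.6, 94.7]
tcp_rot: [-2.662, 1.569, -2.378]
contact_force: [-3.1, 0.1, 6.3]
grip_width: 13.7
```

```bash
python3 - <<'E'
from h import *
r,p,o=now();print(p,o['contact_force'],o['moment'],r[:,0].round(4), (r.T@o['moment']).round(2))
E
```

```text
[558.94007899 -41.60782159  94.73823692] [-3.05544558  0.06097132  6.28125751] [ 0.23545156  0.32278084 -0.06895422] [-0.001 -0.001 -1.   ] [0.07 0.24 0.32]
```

Call:
arm_command([
  {"tx":0,"ty":0,"tz":0,"wx":0,"wy":0.004,"wz":0,"jaw":-1},
  {"tx":0,"ty":0,"tz":0,"wx":0,"wy":0,"wz":0,"jaw":-1},
])

```text
time: 18.3
tool_pos: [559.1, -41.6, 94.9]
tcp_rot: [-2.961, 1.566, -2.676]
contact_force: [-3.2, 1.0, 6.0]
grip_width: 13.9
```

```bash
python3 - <<'E'
from h import *
r,p,o=now();print(p,o['contact_force'],o['moment'],r[:,0].round(4), (r.T@o['moment']).round(2))
E
```

```text
[559.11108758 -41.59194408  94.85725077] [-3.18845362  0.98077771  5.99979539] [0.23333581 0.11847647 0.00983506] [-0.0043 -0.0021 -1.    ] [-0.01  0.05  0.26]
```

The moment is balanced, so all feet bear. Opening gently.

Call:
arm_command([
  {"tx":0,"ty":0,"tz":0,"wx":0,"wy":0,"wz":0,"jaw":-0.7},
  {"tx":0,"ty":0,"tz":0,"wx":0,"wy":0,"wz":0,"jaw":-0.68},
  {"tx":0,"ty":0,"tz":0,"wx":0,"wy":0,"wz":0,"jaw":-0.65},
  {"tx":0,"ty":0,"tz":0,"wx":0,"wy":0,"wz":0,"jaw":-0.6},
  {"tx":0,"ty":0,"tz":0,"wx":0,"wy":0,"wz":0,"jaw":-0.5},
  {"tx":0,"ty":0,"tz":0,"wx":0,"wy":0,"wz":0,"jaw":-0.3},
  {"tx":0,"ty":0,"tz":0,"wx":0,"wy":0,"wz":0,"jaw":-0.1},
  {"tx":0,"ty":0,"tz":0,"wx":0,"wy":0,"wz":0,"jaw":0},
  {"tx":0,"ty":0,"tz":0,"wx":0,"wy":0,"wz":0,"jaw":0},
])

```text
time: 19.2
tool_pos: [558.7, -41.6, 94.1]
tcp_rot: [-3.094, 1.565, -2.81]
contact_force: [0.2, 0.5, -0.5]
grip_width: 45.2
```

```bash
python3 - <<'E'
from h import *
r,p,o=now();print(p,o['contact_force'],o['moment'],o['grip_width'])
s=imaging.capture('wrist');cv2.imwrite('pics/w9.png',s)
s=imaging.capture('scene');cv2.imwrite('pics/s9.png',cv2.resize(s[150:250,270:400],None,fx=6,fy=6,interpolation=2))
E
```

```text
[558.69855307 -41.6204083   94.05863245] [ 0.20696451  0.50535253 -0.47927964] [ 0.01919075 -0.08542989 -0.01680787] 45.17025730330696
```

View pics/s9.png

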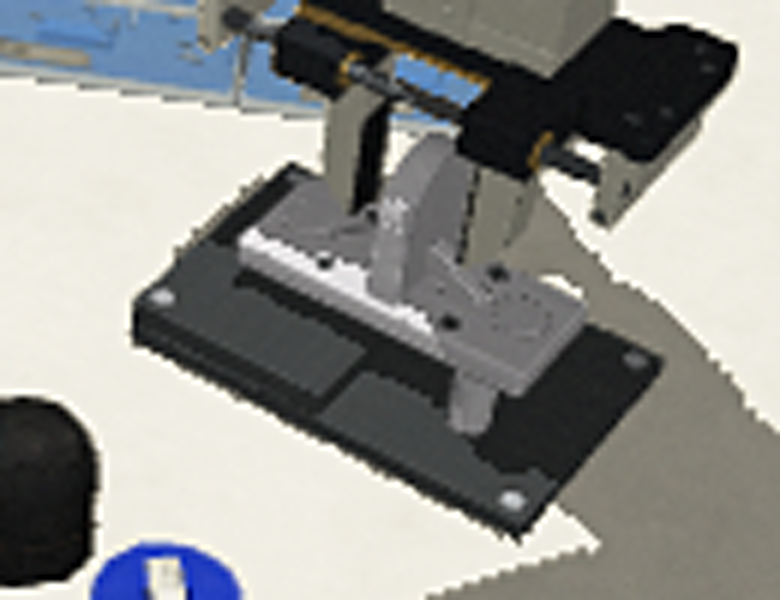

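View pics/w9.png

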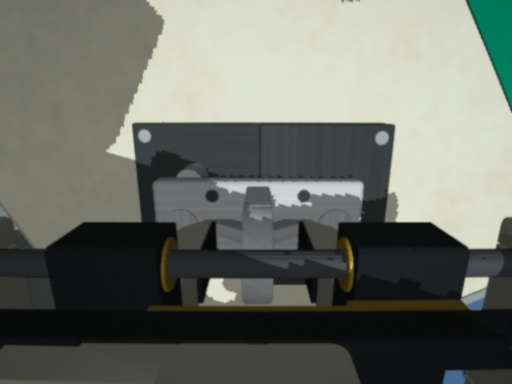

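Released. The force is about 0 and the bracket stands centred. Raising straight up.

Call:
arm_command([
  {"tx":-0.5,"ty":0,"tz":0,"wx":0,"wy":0,"wz":0,"jaw":0},
  {"tx":-1,"ty":0,"tz":0,"wx":0,"wy":0,"wz":0,"jaw":0},
  {"tx":-1.5,"ty":0,"tz":0,"wx":0,"wy":0,"wz":0,"jaw":0},
  {"tx":-2,"ty":0,"tz":0,"wx":0,"wy":0,"wz":0,"jaw":0},
  {"tx":-2,"ty":0,"tz":0,"wx":0,"wy":0,"wz":0,"jaw":0},
  {"tx":-2,"ty":0,"tz":0,"wx":0,"wy":0,"wz":0,"jaw":0},
  {"tx":-2,"ty":0,"tz":0,"wx":0,"wy":0,"wz":0,"jaw":0},
  {"tx":-1,"ty":0,"tz":0,"wx":0,"wy":0,"wz":0,"jaw":-1},
  {"tx":0,"ty":0,"tz":0,"wx":0,"wy":0,"wz":0,"jaw":-1},
  {"tx":0,"ty":0,"tz":0,"wx":0,"wy":0,"wz":0,"jaw":-1},
  {"tx":0,"ty":0,"tz":0,"wx":0,"wy":0,"wz":0,"jaw":-1},
])

```text
time: 20.4
tool_pos: [558.8, -41.3, 213.0]
tcp_rot: [3.049, 1.563, -2.95]
contact_force: [-1.8, -0.2, -0.1]
grip_width: 18.4
```

```bash
python3 - <<'E'
from h import *
r,p,o=now();print(p,o['joint_positions'],o['contact_force'],o['grip_width'])
delta(None,toolR(Rb(.2845,0),1))
C=cam('wrist');s=imaging.capture('wrist');cv2.imwrite('pics/w10.png',s)
print(proj(C,box([558.8,-41.6],.2845,[(65,28,50),(-65,28,50),(48,0,52),(-48,0,52)])).round())
s=imaging.capture('scene');cv2.imwrite('pics/s10.png',cv2.resize(s[150:250,270:400],None,fx=6,fy=6,interpolation=2))
E
```

```text
[558.80224917 -41.26589786 212.99319332] [-0.20888459  0.44006933  1.47474775 -0.00318753  1.23388369 -0.49229385] [-1.84538882 -0.17860856 -0.06974381] 18.375501452651527
rotvec [-0.    -0.008 -0.001] | 0.008
[[325. 154.]
 [191. 154.]
 [307. 182.]
 [210. 182.]]
```

View pics/s10.png

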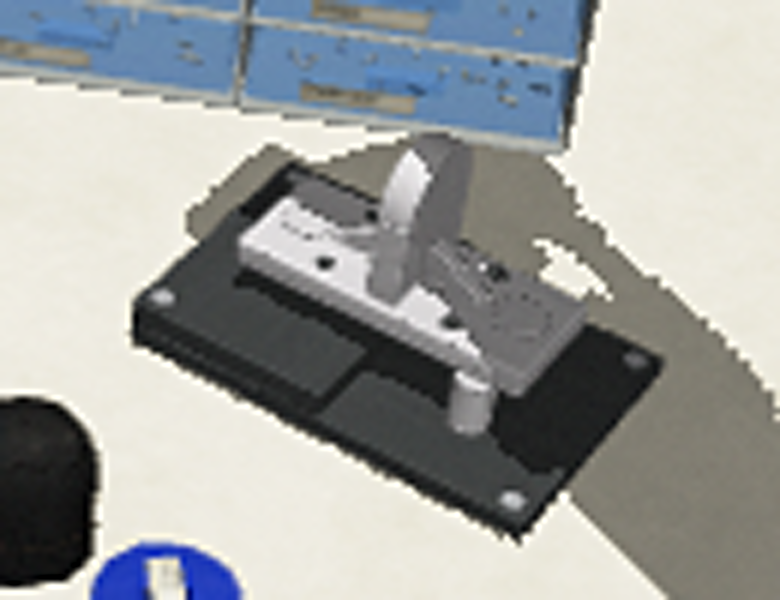

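View pics/w10.png

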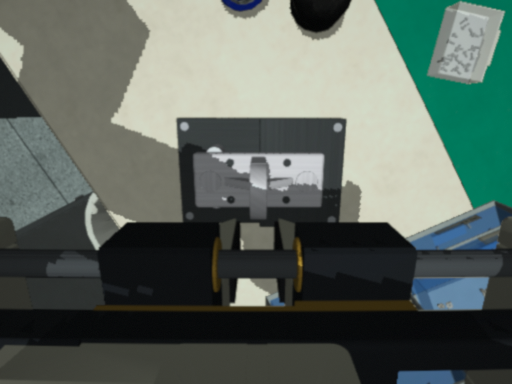

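The bracket is upright and level on all feet. In the wrist view the pads are at (209,182) and (306,181), matching my prediction of (210,182) and (307,182). Moving above pad_long with the jaws turned 90° so the gripper body clears the rib.

Call:
arm_command([
  {"tx":0,"ty":0,"tz":-1.6,"wx":0,"wy":-0.008,"wz":0,"jaw":-1},
  {"tx":0,"ty":0,"tz":-1.7,"wx":0.07,"wy":0,"wz":0,"jaw":-1},
  {"tx":0,"ty":0,"tz":-1.6,"wx":0.1,"wy":0,"wz":0,"jaw":-1},
  {"tx":0,"ty":0,"tz":0,"wx":0.1,"wy":0,"wz":0,"jaw":-1},
  {"tx":0,"ty":0,"tz":0,"wx":0.1,"wy":0,"wz":0,"jaw":-1},
  {"tx":0,"ty":0,"tz":0,"wx":0.1,"wy":0,"wz":0,"jaw":-1},
  {"tx":0,"ty":0,"tz":0,"wx":0.1,"wy":0,"wz":0,"jaw":-1},
  {"tx":0,"ty":0,"tz":0,"wx":0.1,"wy":0,"wz":0,"jaw":-1},
  {"tx":0,"ty":0,"tz":0,"wx":0.1,"wy":0,"wz":0,"jaw":-1},
  {"tx":0,"ty":0,"tz":0,"wx":0.1,"wy":0,"wz":0,"jaw":-1},
  {"tx":0,"ty":0,"tz":0,"wx":0.1,"wy":0,"wz":0,"jaw":-1},
  {"tx":0,"ty":0,"tz":0,"wx":0.1,"wy":0,"wz":0,"jaw":-1},
  {"tx":0,"ty":0,"tz":0,"wx":0.1,"wy":0,"wz":0,"jaw":-1},
  {"tx":0,"ty":0,"tz":0,"wx":0.1,"wy":0,"wz":0,"jaw":-1},
  {"tx":0,"ty":0,"tz":0,"wx":0.1,"wy":0,"wz":0,"jaw":-1},
  {"tx":0,"ty":0,"tz":0,"wx":0.1,"wy":0,"wz":0,"jaw":-1},
  {"tx":0,"ty":0,"tz":0,"wx":0.1,"wy":0,"wz":0,"jaw":-1},
  {"tx":0,"ty":0,"tz":0,"wx":0,"wy":0,"wz":0,"jaw":-1},
  {"tx":0,"ty":0,"tz":0,"wx":0,"wy":0,"wz":0,"jaw":-1},
])

```text
time: 22.4
tool_pos: [511.9, -54.0, 213.7]
tcp_rot: [1.659, 1.569, 0.377]
contact_force: [0.5, -0.1, 0.1]
grip_width: 0.4
```

```bash
python3 - <<'E'
from h import *
r,p,o=now();print(p,o['joint_positions'][5],o['contact_force'],o['grip_width']);print(r.round(3))
for x in(-49,49):
    t=box([558.8,-41.6],.2845,[(x,0,0)])[0]; print(t); t[2]=84; delta(t)
E
```

```text
[511.88188302 -53.98748088 213.71283629] 1.0279204074997934 [ 0.47059583 -0.06220679  0.090918  ] 0.4055441422352749
[[ 0.001  0.959  0.284]
 [ 0.001  0.284 -0.959]
 [-1.     0.001 -0.   ]]
[511.76969654 -55.35320168   0.        ]
shift cm tool [12.97 -0.07  0.13]
[605.83030346 -27.84679832   0.        ]
shift cm tool [12.98  9.73  0.16]
```

Call:
arm_command([
  {"tx":1.5,"ty":-0.07,"tz":0.13,"wx":0,"wy":0,"wz":0,"jaw":-1},
  {"tx":2.5,"ty":0,"tz":0,"wx":0,"wy":0,"wz":0,"jaw":-1},
  {"tx":2.5,"ty":0,"tz":0,"wx":0,"wy":0,"wz":0,"jaw":-1},
  {"tx":2.5,"ty":0,"tz":0,"wx":0,"wy":0,"wz":0,"jaw":-1},
  {"tx":2,"ty":0,"tz":0,"wx":0,"wy":0,"wz":0,"jaw":-1},
  {"tx":1.2,"ty":0,"tz":0,"wx":0,"wy":0,"wz":0,"jaw":-1},
  {"tx":0.8,"ty":0,"tz":0,"wx":0,"wy":0,"wz":0,"jaw":-1},
  {"tx":0,"ty":0,"tz":0,"wx":0,"wy":0,"wz":0,"jaw":-1},
  {"tx":0,"ty":0,"tz":0,"wx":0,"wy":0,"wz":0,"jaw":-1},
])

```text
time: 23.3
tool_pos: [512.5, -55.6, 84.7]
tcp_rot: [1.306, 1.568, 0.021]
contact_force: [0.4, 0.1, 0.3]
grip_width: 0.2
```

```bash
python3 - <<'E'
from h import *
r,p,o=now();print(p,o['contact_force'])
s=imaging.capture('scene');cv2.imwrite('pics/s11.png',cv2.resize(s[130:250,270:400],None,fx=5,fy=5,interpolation=2))
E
```

```text
[512.49779547 -55.55715138  84.69860795] [0.35030805 0.1119508  0.29917874]
```

View pics/s11.png

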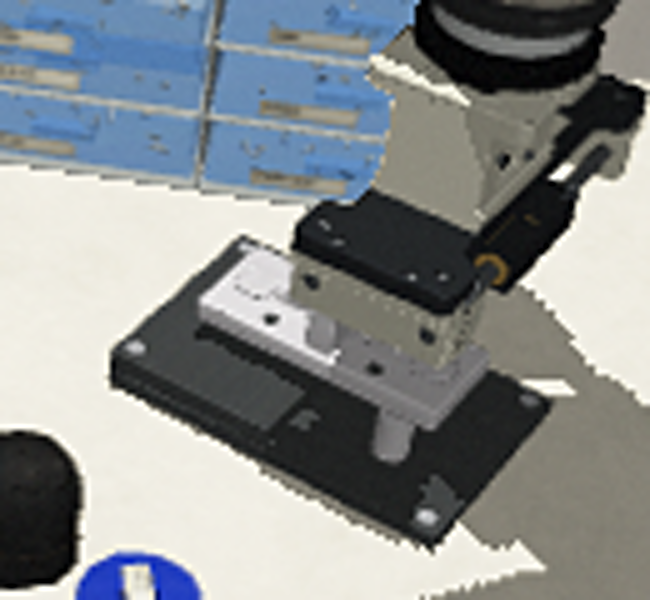

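The tips are above the pad over the long feet and the force is zero. Feeling down.

Call:
arm_command([
  {"tx":0.2,"ty":0,"tz":0,"wx":0,"wy":0,"wz":0,"jaw":-1},
  {"tx":0.2,"ty":0,"tz":0,"wx":0,"wy":0,"wz":0,"jaw":-1},
  {"tx":0.2,"ty":0,"tz":0,"wx":0,"wy":0,"wz":0,"jaw":-1},
  {"tx":0.1,"ty":0,"tz":0,"wx":0,"wy":0,"wz":0,"jaw":-1},
  {"tx":0,"ty":0,"tz":0,"wx":0,"wy":0,"wz":0,"jaw":-1},
])

```text
time: 23.85
tool_pos: [511.9, -55.4, 76.9]
tcp_rot: [1.518, 1.569, 0.233]
contact_force: [-0.2, 0.1, -0.1]
grip_width: 0.6
```

Call:
arm_command([
  {"tx":0.1,"ty":0,"tz":0,"wx":0,"wy":0,"wz":0,"jaw":-1},
  {"tx":0,"ty":0,"tz":0,"wx":0,"wy":0,"wz":0,"jaw":-1},
])

```text
time: 24.05
tool_pos: [512.0, -55.4, 76.0]
tcp_rot: [1.484, 1.569, 0.198]
contact_force: [-0.8, -0.8, 0.3]
grip_width: 0.6
```

Call:
arm_command([
  {"tx":0.1,"ty":0,"tz":0,"wx":0,"wy":0,"wz":0,"jaw":-1},
  {"tx":0,"ty":0,"tz":0,"wx":0,"wy":0,"wz":0,"jaw":-1},
])

```text
time: 24.25
tool_pos: [512.0, -55.4, 75.0]
tcp_rot: [1.491, 1.569, 0.205]
contact_force: [-0.8, 0.5, -0.1]
grip_width: 0.2
```

Call:
arm_command([
  {"tx":0.1,"ty":0,"tz":0,"wx":0,"wy":0,"wz":0,"jaw":-1},
  {"tx":0,"ty":0,"tz":0,"wx":0,"wy":0,"wz":0,"jaw":-1},
])

```text
time: 24.45
tool_pos: [512.1, -55.5, 74.3]
tcp_rot: [1.385, 1.568, 0.099]
contact_force: [-0.3, 0.3, 2.7]
grip_width: 0.6
```

Call:
arm_command([
  {"tx":0.05,"ty":0,"tz":0,"wx":0,"wy":0,"wz":0,"jaw":-1},
  {"tx":0,"ty":0,"tz":0,"wx":0,"wy":0,"wz":0,"jaw":-1},
])

```text
time: 24.65
tool_pos: [512.1, -55.5, 74.2]
tcp_rot: [1.347, 1.568, 0.061]
contact_force: [-1.5, 1.0, 7.1]
grip_width: 0.3
```

Call:
arm_command([
  {"tx":0.05,"ty":0,"tz":0,"wx":0,"wy":0,"wz":0,"jaw":-1},
  {"tx":0,"ty":0,"tz":0,"wx":0,"wy":0,"wz":0,"jaw":-1},
])

```text
time: 24.85
tool_pos: [512.1, -55.5, 74.2]
tcp_rot: [1.307, 1.568, 0.022]
contact_force: [-3.3, 1.1, 12.1]
grip_width: 0.5
```

Contact, with the force climbing about 5 N per half millimetre. Backing off to about 5–6 N, holding, then retreating.

Call:
arm_command([
  {"tx":-0.06,"ty":0,"tz":0,"wx":0,"wy":0,"wz":0,"jaw":-1},
  {"tx":0,"ty":0,"tz":0,"wx":0,"wy":0,"wz":0,"jaw":-1},
  {"tx":0,"ty":0,"tz":0,"wx":0,"wy":0,"wz":0,"jaw":-1},
  {"tx":0,"ty":0,"tz":0,"wx":0,"wy":0,"wz":0,"jaw":-1},
  {"tx":0,"ty":0,"tz":0,"wx":0,"wy":0,"wz":0,"jaw":-1},
  {"tx":0,"ty":0,"tz":0,"wx":0,"wy":0,"wz":0,"jaw":-1},
])

```text
time: 25.45
tool_pos: [512.1, -55.5, 74.2]
tcp_rot: [1.36, 1.568, 0.074]
contact_force: [-1.9, -0.2, 8.0]
grip_width: 0.7
```

Call:
arm_command([
  {"tx":-0.3,"ty":0,"tz":0,"wx":0,"wy":0,"wz":0,"jaw":-1},
  {"tx":-1,"ty":0,"tz":0,"wx":0,"wy":0,"wz":0,"jaw":-1},
  {"tx":-1.5,"ty":0,"tz":0,"wx":0,"wy":0,"wz":0,"jaw":-1},
  {"tx":-2,"ty":0,"tz":0,"wx":0,"wy":0,"wz":0,"jaw":-1},
  {"tx":-2,"ty":0,"tz":0,"wx":0,"wy":0,"wz":0,"jaw":-1},
  {"tx":-2,"ty":0,"tz":0,"wx":0,"wy":0,"wz":0,"jaw":-1},
  {"tx":-2,"ty":0,"tz":0,"wx":0,"wy":0,"wz":0,"jaw":-1},
  {"tx":0,"ty":0,"tz":0,"wx":0,"wy":0,"wz":0,"jaw":-1},
])

```text
time: 26.25
tool_pos: [513.3, -55.8, 184.6]
tcp_rot: [1.139, 1.563, -0.146]
contact_force: [0.5, -0.2, 0.4]
grip_width: 0.1
```

```bash
python3 - <<'E'
from h import *
r,p,o=now();print(p,o['contact_force'])
t=box([558.8,-41.6],.2845,[(49,0,84)])[0]; delta(t,toolR(Rb(.2845-np.pi/2,0),1))
s=imaging.capture('scene');cv2.imwrite('pics/s12.png',cv2.resize(s[130:250,270:400],None,fx=5,fy=5,interpolation=2))
s=imaging.capture('wrist');cv2.imwrite('pics/w12.png',s)
E
```

```text
[513.28970751 -55.82353769 184.62041638] [ 0.48777664 -0.16112584  0.35770665]
shift cm tool [10.13  9.6  -0.11]
rotvec [ 0.001  0.003 -0.007] | 0.008
```

View pics/s12.png

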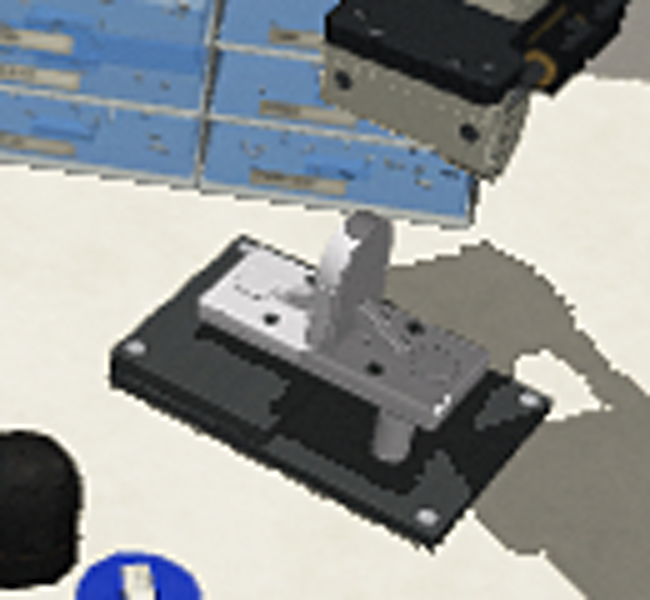

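View pics/w12.png

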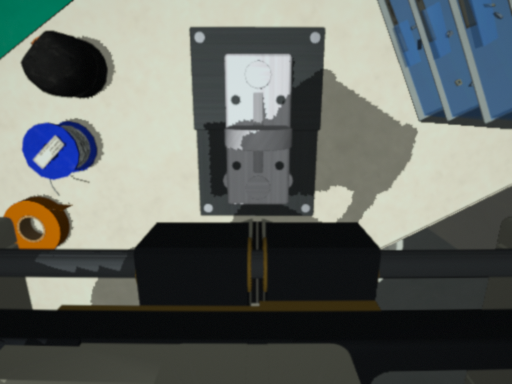

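The bracket is unmoved; the short pad shows at (258,74). The press held at about 8 N, a bit above the nominal 5 N but safe. Now over the rib to the short pad.

Call:
arm_command([
  {"tx":0,"ty":1.6,"tz":-0.1,"wx":0,"wy":0,"wz":-0.007,"jaw":-1},
  {"tx":0,"ty":2.5,"tz":0,"wx":0,"wy":0,"wz":0,"jaw":-1},
  {"tx":0,"ty":2.5,"tz":0,"wx":0,"wy":0,"wz":0,"jaw":-1},
  {"tx":0,"ty":2,"tz":0,"wx":0,"wy":0,"wz":0,"jaw":-1},
  {"tx":0,"ty":1,"tz":0,"wx":0,"wy":0,"wz":0,"jaw":-1},
  {"tx":0,"ty":0,"tz":0,"wx":0,"wy":0,"wz":0,"jaw":-1},
  {"tx":2,"ty":0,"tz":0,"wx":0,"wy":0,"wz":0,"jaw":-1},
  {"tx":2.5,"ty":0,"tz":0,"wx":0,"wy":0,"wz":0,"jaw":-1},
  {"tx":2.5,"ty":0,"tz":0,"wx":0,"wy":0,"wz":0,"jaw":-1},
  {"tx":1.5,"ty":0,"tz":0,"wx":0,"wy":0,"wz":0,"jaw":-1},
  {"tx":1,"ty":0,"tz":0,"wx":0,"wy":0,"wz":0,"jaw":-1},
  {"tx":0.5,"ty":0,"tz":0,"wx":0,"wy":0,"wz":0,"jaw":-1},
  {"tx":0,"ty":0,"tz":0,"wx":0,"wy":0,"wz":0,"jaw":-1},
  {"tx":0,"ty":0,"tz":0,"wx":0,"wy":0,"wz":0,"jaw":-1},
])

```text
time: 27.75
tool_pos: [603.5, -27.8, 82.1]
tcp_rot: [-1.354, 1.567, -2.64]
contact_force: [0.1, 0.0, 0.3]
grip_width: 0.3
```

```bash
python3 - <<'E'
from h import *
r,p,o=now();print(p,o['contact_force'])
t=box([558.8,-41.6],.2845,[(49,0,74)])[0]; delta(t,toolR(Rb(.2845-np.pi/2,0),1))
E
```

```text
[603.51066007 -27.80955639  82.12061276] [0.07462788 0.03967146 0.28640907]
shift cm tool [0.81 0.22 0.07]
rotvec [0.001 0.001 0.004] | 0.004
```

Call:
arm_command([
  {"tx":0.2,"ty":0.2,"tz":0.05,"wx":0,"wy":0,"wz":0,"jaw":-1},
  {"tx":0.2,"ty":0,"tz":0,"wx":0,"wy":0,"wz":0,"jaw":-1},
  {"tx":0.2,"ty":0,"tz":0,"wx":0,"wy":0,"wz":0,"jaw":-1},
  {"tx":0,"ty":0,"tz":0,"wx":0,"wy":0,"wz":0,"jaw":-1},
  {"tx":0,"ty":0,"tz":0,"wx":0,"wy":0,"wz":0,"jaw":-1},
])

```text
time: 28.25
tool_pos: [605.2, -27.6, 75.3]
tcp_rot: [-1.528, 1.566, -2.813]
contact_force: [0.2, 0.1, 0.3]
grip_width: 0.6
```

Call:
arm_command([
  {"tx":0.1,"ty":0,"tz":0,"wx":0,"wy":0,"wz":0,"jaw":-1},
  {"tx":0,"ty":0,"tz":0,"wx":0,"wy":0,"wz":0,"jaw":-1},
])

```text
time: 28.45
tool_pos: [605.3, -27.6, 74.4]
tcp_rot: [-1.493, 1.566, -2.779]
contact_force: [-0.6, -0.2, -0.3]
grip_width: 0.5
```

Call:
arm_command([
  {"tx":0.1,"ty":0,"tz":0,"wx":0,"wy":0,"wz":0,"jaw":-1},
  {"tx":0,"ty":0,"tz":0,"wx":0,"wy":0,"wz":0,"jaw":-1},
])

```text
time: 28.65
tool_pos: [605.3, -27.6, 74.3]
tcp_rot: [-1.437, 1.566, -2.723]
contact_force: [-2.6, -0.4, 6.2]
grip_width: 0.6
```

6.2 N: hold, then retreat.

Call:
arm_command([
  {"tx":0,"ty":0,"tz":0,"wx":0,"wy":0,"wz":0,"jaw":-1},
  {"tx":0,"ty":0,"tz":0,"wx":0,"wy":0,"wz":0,"jaw":-1},
  {"tx":0,"ty":0,"tz":0,"wx":0,"wy":0,"wz":0,"jaw":-1},
  {"tx":0,"ty":0,"tz":0,"wx":0,"wy":0,"wz":0,"jaw":-1},
  {"tx":0,"ty":0,"tz":0,"wx":0,"wy":0,"wz":0,"jaw":-1},
])

```text
time: 29.15
tool_pos: [605.3, -27.6, 74.3]
tcp_rot: [-1.434, 1.566, -2.719]
contact_force: [-1.5, 0.1, 6.2]
grip_width: 0.4
```

Call:
arm_command([
  {"tx":-0.3,"ty":0,"tz":0,"wx":0,"wy":0,"wz":0,"jaw":-1},
  {"tx":-1,"ty":0,"tz":0,"wx":0,"wy":0,"wz":0,"jaw":-1},
  {"tx":-1.5,"ty":0,"tz":0,"wx":0,"wy":0,"wz":0,"jaw":-1},
  {"tx":-2,"ty":0,"tz":0,"wx":0,"wy":0,"wz":0,"jaw":-1},
  {"tx":-2,"ty":0,"tz":0,"wx":0,"wy":0,"wz":0,"jaw":-1},
  {"tx":-2,"ty":0,"tz":0,"wx":0,"wy":0,"wz":0,"jaw":-1},
  {"tx":-2,"ty":0,"tz":0,"wx":0,"wy":0,"wz":0,"jaw":-1},
  {"tx":-2,"ty":0,"tz":0,"wx":0,"wy":0,"wz":0,"jaw":-1},
  {"tx":-2,"ty":0,"tz":0,"wx":0,"wy":0,"wz":0,"jaw":-1},
  {"tx":0,"ty":0,"tz":0,"wx":0,"wy":0,"wz":0,"jaw":-1},
  {"tx":0,"ty":0,"tz":0,"wx":0,"wy":0,"wz":0,"jaw":-1},
])

```text
time: 30.25
tool_pos: [605.8, -27.3, 221.3]
tcp_rot: [-1.472, 1.566, -2.757]
contact_force: [-0.1, 0.4, -0.2]
grip_width: 0.6
```

```bash
python3 - <<'E'
from h import *
r,p,o=now();print(p,o['contact_force'],o['time'])
s=imaging.capture('scene');cv2.imwrite('pics/s13.png',s)
C=cam('scene')
s2=s.copy()
for q in proj(C,box([558.8,-41.6],.2845,[(65,28,50),(-65,28,50),(-65,-28,50),(65,-28,50),(48,0,52),(-48,0,52)])): cv2.circle(s2,tuple(int(v+.5) for v in q),0,(0,0,255),-1)
cv2.imwrite('pics/s13z.png',cv2.resize(s2[150:250,270:400],None,fx=6,fy=6,interpolation=0))
E
```

```text
[605.80565761 -27.34191336 221.32982633] [-0.07119282  0.40575108 -0.16808525] 30.25
```

View pics/s13.png

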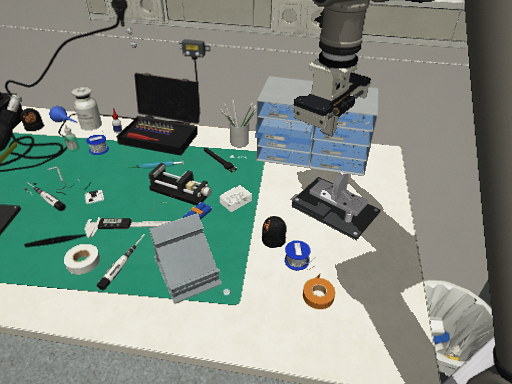

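View pics/s13z.png

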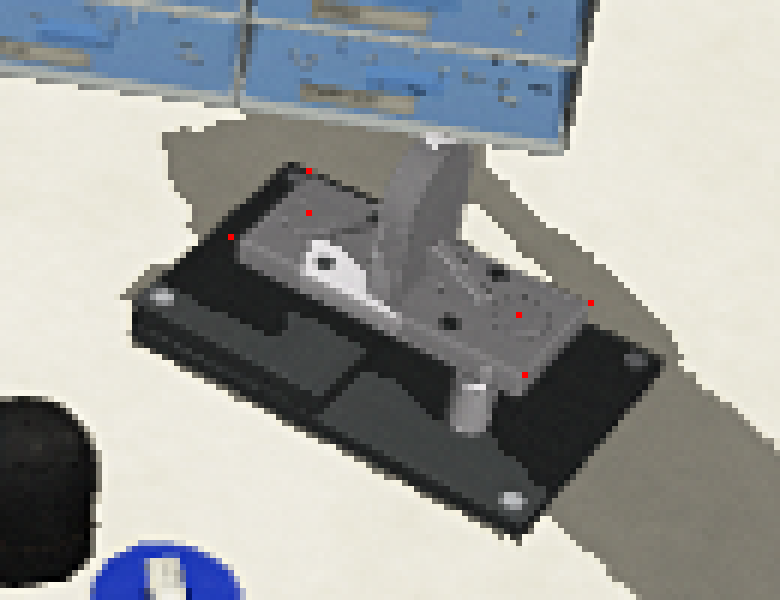

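The bracket stands level within about 1 px (1–2 mm) of the predicted corners, the bystanders are where they started, and the arm is clear. Handing in.

```bash
python3 -c "
from plant import bot
print(bot.close_job())"
```

```text
the job is handed in; nothing more can be done
None
```

The bracket is on the stepped stand, released, and stayed level through both press tests; I handed the job in at about 30 s of the 67 s allowed.

- **Placing:** I gripped the rib on the slope, levelled the bracket in the air and lowered it in small steps until the feet touched. The long feet bore first, so I tipped it a few milliradians until the moment balanced, then opened the fingers.
- **Presses:** The pad above the long feet peaked briefly at about 12 N while I felt for contact, then held about 8 N for 0.6 s, above the nominal 5 N. The pad above the short foot held about 6 N for 0.5 s. Neither press showed any rocking.
- **Last checks:** In the final picture the bracket's corners lie within 1–2 px of where they should be. The spool, cleaner and cells show no visible movement. The arm is about 15 cm above the bracket with no contact force.
- **Disagreement:** First contact on the stand came about 6 mm lower than I had estimated. That fits the bracket being held lower on the rib than planned, and it did no harm.

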